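Zero the slat length gauge with its kick-down lock

ROBOT

A 6-joint arm with a two-finger parallel gripper is mounted at the origin on a cart in front of the work surface, level with it; the furniture and walls round the work are solid. World frame = base frame: x ahead of the robot, y to its left, z up, the work surface at z = 0. Lengths are in m, angles in rad, forces in N, time in s.
With the tool pointing down it reaches from about 0.25 to 0.725 m from the base axis. Payload 4 kg.
Tool frame: the origin (TCP) lies on the centre line of the jaws, within the pads' length; the fingertips stand 14 mm ahead of it and the grasp point (between the pads) lies 5 mm behind it; z points along the fingers, x is the direction in which the jaws open and shut, and the axes are right-handed (so a half turn about z gives the same grasp; the last joint's range is limited). The gripper opens to 85 mm and grips with 20 to 120 N. Pads are 22 mm wide; open, the fingers measure 114 mm over their backs; the gripper's body (76 mm by 85 mm) begins 54 mm behind the grasp point. The pads swing forward as they close: fully open they stand 13 mm farther back than shut.
Start: joints at [-1.286, 0.241, 0.005, 1.335, 0, 1.571], TCP at [0.14, -0.48, 0.224] pointing down, gripper open.
Joint ranges: [-2.72, 2.72], [-1.05, 1.87], [-1.09, 1.28], [-1.99, 2.15], [-1.42, 1.44], [-3.14, 3.14]. Speed limits (rad/s): [2.79, 2.79, 3.14, 3.14, 3.14, 3.14].

INTERFACE

Orientations are given as a unit quaternion [x, y, z, w].
In Python, from workcell import bot gives the robot as it stands.
- The arm moves only by the tool play_rows, never from a script. Its argument "motion" is a list of rows, each an object with "fingers": the closure, from -1 (fully open) to 1 (shut), so that 0 is half open; "translation": the shift along the tool's x, y, z in cm, a list of three; "roll": the turn about the tool's z in degrees. A call has 1 to 20 rows; each row is the pose to reach, as a shift and turn from the pose commanded when the call began, along the tool's axes at that moment; what a row does not reach only later rows make up. A row lasts 1/12 s, in which the tool goes at most 41.7 mm and 7.16 degrees, less where a joint would pass 70% of its speed; a pose out of reach is approached as far as the arm can. A call with a gripper value outside its range is refused whole. The fingers move at their own pace and stop on an object; the grip force is fixed at half the most. Time passes only in rows, so rows that repeat a pose let the fingers close. It gives the time, the measured TCP pose, the force and the opening at its end, in the units of the state.
- bot.get_obs(): the state, without advancing time (a new reading comes with each control period).
- bot.camera(name): name is "scene" or "top"; returns a dict with "pixels" (420x560x3 uint8, red, green, blue), "intrinsics" (3x3 intrinsics, pixels), "k1" (the pictures are not rectified: a ray, as slopes to the right and down, at radius r is drawn at 1 + k1 r^2 times it, then the intrinsics apply), "world_to_cam" (4x4, takes a point from world to camera coordinates). Camera axes: x right, y down, z forward; pixel columns grow to the right and rows downward; lengths in m; the calibration is good to about 2 mm. A picture is of the moment at which its call begins. There is no depth.
- bot.job_done(): hands the job in, once; it reports no verdict.
The state is a dict: "clock": time; "joint_pos": joint angles; "joint_vel": joint speeds; "tau": joint torques, N m; "eef_pos": TCP position; "tool_rot": TCP orientation; "ft_force": force on the tool from outside, world axes, zero at the start; "ft_torque": the same for the moment, N m; "grip_width": finger opening in m.
Only numpy, scipy, OpenCV 4.12 (cv2) and the standard library are available. Lean on these libraries where they do the work, as an engineer would, in place of code of your own. Each camera call takes 0.05 s, during which the arm holds its last target. There are 200 camera calls.

TASK

Zero the length gauge on the bench: slide its carriage gently to the right until its jaw rests on the fixed anvil, push the lock lever fully down so that the carriage cannot creep, and then press the recessed zero button fully in for a moment with the end of the black marker. Afterwards flick the lock lever fully up again, leaving the carriage at the anvil and the marker lying on the bench. Do not force the gauge, and leave the blue pen and the green tape roll where they are.

Things in the scene. Friction and masses are not known exactly. Their poses are not given: they have to be found in the camera images.
- gauge: length gauge, fixed: aluminium bed 320 mm along its y, x from -70 to +40 mm, 14 mm thick; origin at the bench top on the rail's line. Its y axis runs along the rail. At the -y (right) end the fixed anvil, 56 x 24 mm in plan, y -142 to -118 mm, top 40 mm above the bench; at y 145 to 155 mm an end block 28 mm high. Sites on gauge and carriage have parallel axes
- anvil_face (a point): centre of the anvil's face that looks to the gauge's +y, 27 mm above the bench
- jaw_face (a point): centre of the carriage's jaw, the face that looks to -y; meets anvil_face when closed. The carriage: steel block 56 (x) by 70 mm (y), 14 to 40 mm above the bench, with a grey readout housing 44 (x) by 64 mm (y) on it up to 88 mm above the bench. It slides along y only, with 2 N of friction unlocked, about 20 N locked
- push_face (a point): centre of the carriage's opposite face, which looks to +y, 27 mm above the bench, 70 mm from jaw_face; at least 80 mm of free bed lies behind it at the start
- recess_mouth (a point): centre of the mouth of a 24 by 24 mm recess in the -y face of the readout housing, 64 mm above the bench. At its bottom, 14 mm in along +y, is the zero button, a round cap 18 mm across. The recess lies above the anvil's top, so a level tool passes over the anvil
- zero_button (a joint): travel of the zero button: 0 (out) to 0.005 m (fully in, hard stop), along the gauge's +y; its spring takes about 1 N to start and 5 N fully in, and returns it. Pressing pushes the carriage off the anvil unless the lever is locked. Over 25 N damages it
- lever (a joint): angle of the lock lever: 0 = fully up, released (arm 55 degrees above level); 0.85 rad = fully down, locked (arm 6 degrees above level), hard stop. Above 0.75 is locked, below 0.2 released. From 0.1 rad its rubber foot bears on the bed (up to about 10 N at the pedal); over centre at 0.65; it stays where left; lifting takes a similar force
- lever_hinge (a point): pivot of the lock lever, on the carriage, 37 mm above the bench; the pivot lies along the gauge's y, the arm points to the gauge's -x (to the robot). Between clevis cheeks, 44 mm over all along y
- pedal (a point): centre of the lever's pedal, a pad 28 mm (along the arm) by 28 mm (y) by 9 mm thick at the arm's end, 75 mm from lever_hinge; about 98 mm above the bench when up, 45 mm when down. Its sides (28 mm apart along y) and the space below it are free. The point turns with the lever
- marker_mid (a point): centre, half-way up, of the black marker: 149 mm long, 13 mm wide, 14 mm thick, light, loose on the bench, lying flat; its length is along the point's y axis
- pen_blue: bystander: blue pen 144 mm long, 8 mm wide, lying on the bench (origin at its underside centre, length along its y)
- tape_green: bystander: green tape roll, 93 mm across and 48 mm high (origin at its underside centre)
- carriage: the carriage with all that it carries; origin on the bed's top (14 mm above the bench) under its middle, axes as the gauge's. Moving it faster than 0.3 m/s is slamming
- marker_black: the black marker's underside centre (7 mm below marker_mid when lying as at the start)

How it is judged:
By the outcome, as a careful person would: the job done as asked, in the order asked, and still so for the second after the job is handed in, with the robot touching nothing.
It also fails if it takes over 72 s, if anything falls off the work surface, if the arm or the gripper's body presses on something with over 40 N, if the wrist force passes 120 N, or if a joint passes its speed limit or range.

## Working session

There is one attempt and no reset: what is moved stays moved. The work goes in short steps, Python scripts to look and compute and a tool call to move; the robot and the scene stay as the last step left them, time stands still between calls to the robot, and variables do not carry over. Pictures are saved under pics/ and viewed, about 8 in all and at most 12, crops included, and the job is handed in when it is done.

Besides the shell and the picture viewer there is one more tool, called after "Emit:" in YAML: its name, and indented under it one key for each argument. play_rows: Moves the arm, as the interface text tells. Its arguments: {"type":"object","properties":{"motion":{"type":"array","items":{"type":"object","properties":{"fingers":{"type":"number"},"translation":{"type":"array","items":{"type":"number"}},"roll":{"type":"number"}}}}},"required":["motion"]}

```bash
mkdir -p pics; ls
python3 - <<'E'
from workcell import bot
import cv2
o=bot.get_obs();print(o)
for n in("scene","top"):
    c=bot.camera(n);cv2.imwrite(f"pics/{n}0.png",c["pixels"][:,:,::-1]);print(c["intrinsics"],c["k1"],c["world_to_cam"])
E
```

```text
pics
{'clock': 0.0, 'joint_pos': array([-1.28598833e+00,  2.41395859e-01,  3.72859478e-03,  1.33517228e+00,
       -2.78074452e-05,  1.57079811e+00]), 'joint_vel': array([-1.55632099e-03, -9.51150514e-04,  2.55477208e-03, -1.61517581e-03,
        5.24929309e-04, -1.43664196e-05]), 'tau': array([ 1.99522845e-03, -3.72316682e+01,  2.52408385e+01,  1.70091918e-02,
        1.04536105e-04,  3.72445498e-06]), 'eef_pos': array([ 0.14030028, -0.47925215,  0.22322317]), 'tool_rot': array([ 8.00303120e-01, -5.99594756e-01, -8.25932940e-04, -6.01421550e-04]), 'ft_force': array([-0.09900988,  0.74672987, -0.61465369]), 'ft_torque': array([-0.04898955, -0.00077881,  0.02649525]), 'grip_width': 0.08560404176105305}
[[500.47670553   0.         277.74894247]
 [  0.         500.47670553 206.31708876]
 [  0.           0.           1.        ]] -0.018890289414868103 [[-0.59068243 -0.80685718  0.00870389  0.30054588]
 [-0.54639406  0.39201915 -0.74011791  0.33675831]
 [ 0.59375736 -0.44193039 -0.6724208   0.68745987]
 [ 0.          0.          0.          1.        ]]
[[451.78124288   0.         280.70633969]
 [  0.         451.78124288 209.75897504]
 [  0.           0.           1.        ]] -0.03236211964803935 [[-2.48889789e-02 -9.99690134e-01  4.18184789e-04  1.96016710e-02]
 [-9.99036241e-01  2.48575662e-02 -3.61758184e-02  4.83331696e-01]
 [ 3.61542137e-02 -1.31816094e-03 -9.99345353e-01  1.00481906e+00]
 [ 0.00000000e+00  0.00000000e+00  0.00000000e+00  1.00000000e+00]]
```

View pics/scene0.png

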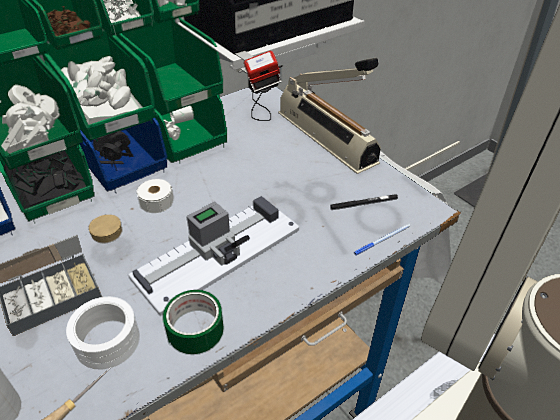

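View pics/top0.png

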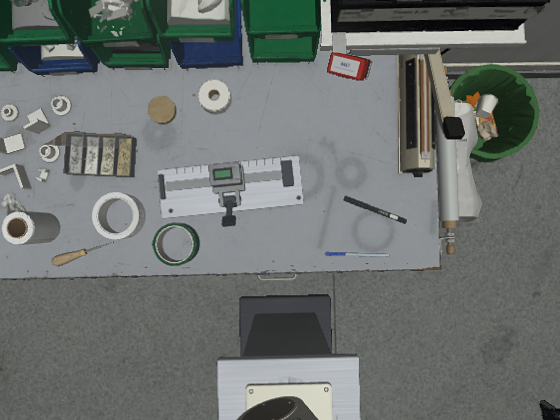

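Scene view: gauge about (215,250), readout (208,225), lever (235,245), marker (365,201), pen (382,239), tape (193,322). Top view: bed from (160,170) to (300,208), anvil (288,173), readout (227,175), pedal (229,217), marker from (345,198) to (405,221).

```bash
cat > h.py <<'E'
import numpy as np, cv2
from workcell import bot
def ray(c,uv):
    K=c["intrinsics"];d=(np.array(uv,float)-K[:2,2])/K[0,0]
    p=d.copy()
    for _ in range(20): p=d/(1+c["k1"]*(p@p))
    T=np.array(c["world_to_cam"]);R=T[:3,:3]
    return -R.T@T[:3,3], R.T@np.r_[p,1]
def onz(c,uv,z):
    o,d=ray(c,uv);return (o+d*(z-o[2])/d[2])
def proj(c,P):
    T=np.array(c["world_to_cam"]);q=T[:3,:3]@P+T[:3,3];s=q[:2]/q[2]
    return s*(1+c["k1"]*(s@s))*c["intrinsics"][0,0]+c["intrinsics"][:2,2]
def two(c1,u1,c2,u2):
    o1,d1=ray(c1,u1);o2,d2=ray(c2,u2)
    s=np.linalg.lstsq(np.c_[d1,-d2],o2-o1,rcond=None)[0]
    a=o1+d1*s[0];b=o2+d2*s[1];return (a+b)/2,np.linalg.norm(a-b)
E
python3 - <<'E'
from h import *
c=bot.camera("top");im=c["pixels"];g=cv2.cvtColor(im,cv2.COLOR_RGB2GRAY)
m=np.zeros_like(g);m[185:235,335:415]=(g[185:235,335:415]<70)*255
cs=max(cv2.findContours(m,0,1)[0],key=cv2.contourArea)
P=np.array([onz(c,p,.010)[:2] for p in cs[:,0]]);r=cv2.minAreaRect((P*1000).astype(np.float32));print("marker",r,cv2.boxPoints(r))
m=np.zeros_like(g);m[145:225,150:312]=(g[145:225,150:312]>205)*255
k=cv2.findContours(m,0,1)[0];q=cv2.convexHull(np.vstack([x for x in k if cv2.contourArea(x)>60]))
P=np.array([onz(c,p,.014)[:2] for p in q[:,0]]);r=cv2.minAreaRect((P*1000).astype(np.float32));print("bed",r,cv2.boxPoints(r))
a=cv2.resize(im[145:235,150:315],None,fx=4.8,fy=4.8,interpolation=cv2.INTER_CUBIC)
cv2.imwrite("pics/topcrop.png",a[:,:,::-1])
s=bot.camera("scene")["pixels"][185:320,120:310]
cv2.imwrite("pics/scrop.png",cv2.resize(s,None,fx=4.2,fy=4.2,interpolation=cv2.INTER_CUBIC)[:,:,::-1])
E
```

```text
marker ((486.067626953125, -185.91310119628906), (109.52435302734375, 11.157085418701172), 67.51014709472656) [[ 459.96576 -234.37657]
 [ 470.2743  -238.64436]
 [ 512.1695  -137.44963]
 [ 501.86096 -133.18184]]Traceback (most recent call last):
  File "<stdin>", line 7, in <module>
    return _nx.concatenate(arrs, 0, dtype=dtype, casting=casting)
           ~~~~~~~~~~~~~~~^^^^^^^^^^^^^^^^^^^^^^^^^^^^^^^^^^^^^^^
ValueError: need at least one array to concatenate
```

Run:
```python
from h import *
c=bot.camera("top");im=c["pixels"];g=cv2.cvtColor(im,cv2.COLOR_RGB2GRAY)
print(g[198,165:300:6], g[228,165:300:12])
m=np.zeros_like(g);m[185:235,335:415]=(g[185:235,335:415]<85)*255
q=np.vstack([x for x in cv2.findContours(m,0,1)[0] if cv2.contourArea(x)>3])
P=np.array([onz(c,p,.010)[:2] for p in q[:,0]]);r=cv2.minAreaRect((P*1000).astype(np.float32));print("marker",r,cv2.boxPoints(r))
a=cv2.resize(im[145:235,150:315],None,fx=4.8,fy=4.8,interpolation=cv2.INTER_CUBIC)
cv2.imwrite("pics/topcrop.png",a[:,:,::-1])
s=bot.camera("scene")["pixels"][185:320,120:310]
cv2.imwrite("pics/scrop.png",cv2.resize(s,None,fx=4.2,fy=4.2,interpolation=cv2.INTER_CUBIC)[:,:,::-1])
```

```text
[100 177 180 185 188 189 186 184 185 129  75  76 139 186 185 186 187 188
 187 185 183 182  74] [178 141  65 142 145 146 143 143 144 141 146 144]
marker ((479.3140869140625, -203.75332641601562), (149.23033142089844, 11.59757137298584), 67.99382781982422) [[ 445.979   -270.75946]
 [ 456.73163 -275.10513]
 [ 512.6492  -136.7472 ]
 [ 501.89655 -132.40152]]
```

View pics/topcrop.png

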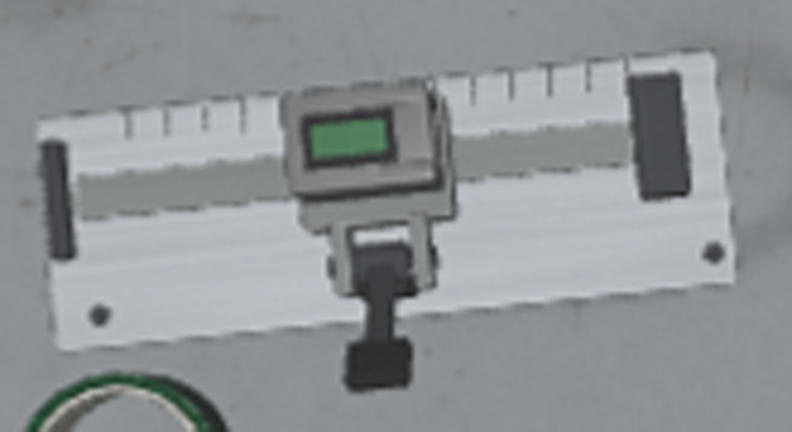

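View pics/scrop.png

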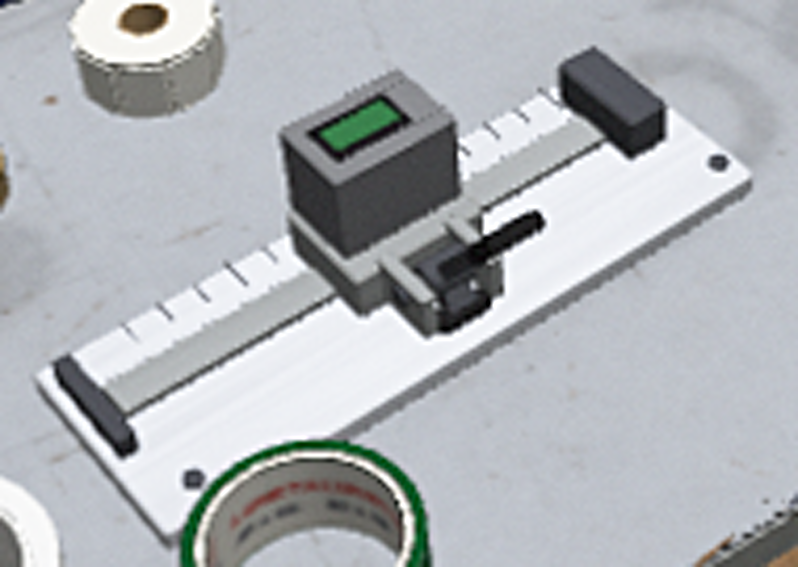

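Crop views: bed corners (top crop) at (38,122),(714,50),(735,283),(58,350), pedal centre (378,365), anvil left face about x=632, carriage right edge about x=455. The lever is up and the carriage is mid-bed.

```bash
cat > g.py <<'E'
from h import *
c=bot.camera("top")
f=lambda x,y:(x/4.8+150-.4,y/4.8+145-.4)
C=np.array([onz(c,f(*p),.014)[:2] for p in [(38,122),(714,50),(735,283),(58,350)]])
ey=(C[0]-C[1])+(C[3]-C[2]);L=[np.linalg.norm(C[i]-C[(i+1)%4])*1e3 for i in range(4)]
ey/=np.linalg.norm(ey);ex=np.array([ey[1],-ey[0]])
O=C.mean(0)+.015*ex  # bed x -70..40 -> centre -15
G=lambda P:((np.asarray(P)[:2]-O)@ex*1e3,(np.asarray(P)[:2]-O)@ey*1e3)
W=lambda x,y:O+x/1e3*ex+y/1e3*ey
E
python3 - <<'E'
from g import *
print(C,L,"yaw",np.degrees(np.arctan2(-ey[0],ey[1])),O)
print("anvil topright/left",[G(onz(c,f(*p),.040)) for p in [(630,75),(680,72),(690,196),(642,198)]])
print("carr right edge z40",G(onz(c,f(456,218),.040)),"left",G(onz(c,f(302,232),.040)))
p=onz(c,f(378,365),.100);print("pedal",p,G(p), G(onz(c,f(345,365),.1)),G(onz(c,f(412,362),.1)),"hinge",G(onz(c,f(333,266),.037)),G(onz(c,f(434,266),.037)))
print("marker",G([.4793,-.2038]))
o=bot.get_obs();from scipy.spatial.transform import Rotation as R
print(o["clock"],R.from_quat(o["tool_rot"]).as_matrix())
E
```

```text
[[ 0.57959873  0.28179497]
 [ 0.60531801 -0.0350417 ]
 [ 0.4961083  -0.04192447]
 [ 0.47275072  0.27397318]] [np.float64(317.87883998524654), np.float64(109.426381213186), np.float64(316.7600036206595), np.float64(107.13392677626214)] yaw 4.43515999392687 [0.55339902 0.12086046]
anvil topright/left [(np.float64(28.23753108242502), np.float64(-118.79660462330858)), (np.float64(27.282830304121735), np.float64(-141.56766351877963)), (np.float64(-29.460928613255938), np.float64(-140.2504614266614)), (np.float64(-28.143532021878293), np.float64(-118.4830651771141))]
carr right edge z40 (np.float64(-28.56942588751599), np.float64(-33.58943756569726)) left (np.float64(-27.744840067440457), np.float64(36.61465911339204))
pedal [0.46081281 0.11503751 0.1       ] (np.float64(-92.75926092522329), np.float64(1.3542662893627535)) (np.float64(-91.32807113923666), np.float64(15.322802993900988)) (np.float64(-92.96494191632368), np.float64(-13.158495765119985)) hinge (np.float64(-44.35468645565541), np.float64(24.488262407019185)) (np.float64(-49.05636890542744), np.float64(-21.250632132994493))
marker (np.float64(-98.98340640485966), np.float64(-317.958115650157))
0.3 [[ 2.80958172e-01 -9.59719997e-01 -1.80942958e-04]
 [-9.59719755e-01 -2.80958230e-01  6.82120193e-04]
 [-7.05481803e-04 -1.79927113e-05 -9.99999751e-01]]
```

Emit:
play_rows:
  motion:
    - {"fingers": -0.2, "translation": [-24, -23.8, 0], "roll": 6}
    - {"fingers": -0.2, "translation": [-24, -23.8, 0], "roll": 6}
    - {"fingers": -0.2, "translation": [-24, -23.8, 0], "roll": 6}
    - {"fingers": -0.2, "translation": [-24, -23.8, 0], "roll": 6}
    - {"fingers": -0.2, "translation": [-24, -23.8, 0], "roll": 6}
    - {"fingers": -0.2, "translation": [-24, -23.8, 0], "roll": 6}
    - {"fingers": -0.2, "translation": [-24, -23.8, 0], "roll": 6}
    - {"fingers": -0.2, "translation": [-24, -23.8, 0], "roll": 6}
    - {"fingers": -0.2, "translation": [-48, -47.5, 0], "roll": 11.9}
    - {"fingers": -0.2, "translation": [-48, -47.5, 0], "roll": 11.9}
    - {"fingers": -0.2, "translation": [-48, -47.5, 0], "roll": 11.9}
    - {"fingers": -0.2, "translation": [-48, -47.5, 0], "roll": 11.9}
    - {"fingers": -0.2, "translation": [-48, -47.5, 0], "roll": 11.9}
    - {"fingers": -0.2, "translation": [-48, -47.5, 0], "roll": 11.9}
    - {"fingers": -0.2, "translation": [-48, -47.5, 0], "roll": 11.9}
    - {"fingers": -0.2, "translation": [-48, -47.5, 0], "roll": 11.9}
    - {"fingers": -0.2, "translation": [-48, -47.5, 0], "roll": 11.9}
    - {"fingers": -0.2, "translation": [-48, -47.5, 0], "roll": 11.9}
    - {"fingers": -0.2, "translation": [-48, -47.5, 0], "roll": 11.9}
    - {"fingers": -0.2, "translation": [-48, -47.5, 0], "roll": 11.9}

```text
clock: 1.97
eef_pos: [0.4664, 0.0717, 0.2239]
tool_rot: [0.752, -0.659, -0.013, -0.01]
ft_force: [-0.7, 0.4, -0.1]
grip_width: 0.0512
```

Emit:
play_rows:
  motion:
    - {"fingers": -0.2, "translation": [0, 0, 0], "roll": 0}
    - {"fingers": -0.2, "translation": [0, 0, 0], "roll": 0}
    - {"fingers": -0.2, "translation": [0, 0, 0], "roll": 0}
    - {"fingers": -0.2, "translation": [0, 0, 0], "roll": 0}

```text
clock: 2.3
eef_pos: [0.4668, 0.0714, 0.2244]
tool_rot: [0.752, -0.659, -0.013, -0.011]
ft_force: [0.6, 0.3, -0.3]
grip_width: 0.0516
```

```bash
cat > to.py <<'E'
# print tool-frame shift (cm) and roll to a world target and tool-x heading
import sys,numpy as np
from workcell import bot
from scipy.spatial.transform import Rotation as R
def to(P,head=None,o=None):
    o=o or bot.get_obs();M=R.from_quat(o["tool_rot"]).as_matrix()
    t=M.T@(np.asarray(P)-o["eef_pos"])*100
    h=np.degrees(np.arctan2(M[1,0],M[0,0]))
    print("pos",o["eef_pos"].round(4),"F",o["ft_force"].round(2),"head",h.round(2),"shift cm",t.round(2),"roll",None if head is None else round(h-head,2),"t",o["clock"],"w",o["grip_width"])
E
python3 -c "
from to import *
to([.4608,.115,.092],-85.6)"
```

```text
pos [0.4668 0.0714 0.2244] F [ 0.61  0.33 -0.28] head -82.49 shift cm [-3.96  0.02 13.38] roll 3.11 t 2.3 w 0.0516140667065933
```

Emit:
play_rows:
  motion:
    - {"fingers": -0.2, "translation": [-3.96, 0, 5], "roll": 3.1}
    - {"fingers": -0.2, "translation": [-3.96, 0, 5], "roll": 3.1}
    - {"fingers": -0.2, "translation": [-3.96, 0, 5], "roll": 3.1}
    - {"fingers": -0.2, "translation": [-3.96, 0, 5], "roll": 3.1}
    - {"fingers": -0.2, "translation": [-3.96, 0, 5], "roll": 3.1}
    - {"fingers": -0.2, "translation": [-3.96, 0, 5], "roll": 3.1}
    - {"fingers": -0.2, "translation": [-3.96, 0, 5], "roll": 3.1}

```text
clock: 2.88
eef_pos: [0.4669, 0.0776, 0.1768]
tool_rot: [0.75, -0.661, -0.023, -0.02]
ft_force: [0.0, -0.4, -0.0]
grip_width: 0.0512
```

```bash
python3 -c "
from to import *
to([.4608,.115,.092],-85.6)
o=bot.get_obs();print(o['joint_pos'],R.from_quat(o['tool_rot']).as_matrix()[:,2])"
```

```text
pos [0.4669 0.0776 0.1768] F [ 0.03 -0.44 -0.03] head -82.82 shift cm [-3.26  0.13  8.7 ] roll 2.78 t 2.8833 w 0.051152582227602675
[ 0.12434394  0.21547356 -0.15505957  1.20103453  0.06152163  3.14062402] [-0.00838925  0.06091265 -0.99810784]
```

Emit:
play_rows:
  motion:
    - {"fingers": -0.2, "translation": [-3, 0, 0], "roll": -90}
    - {"fingers": -0.2, "translation": [-3, 0, 0], "roll": -90}
    - {"fingers": -0.2, "translation": [-3, 0, 0], "roll": -90}
    - {"fingers": -0.2, "translation": [-3, 0, 0], "roll": -90}
    - {"fingers": -0.2, "translation": [-3, 0, 0], "roll": -90}
    - {"fingers": -0.2, "translation": [-3, 0, 0], "roll": -90}
    - {"fingers": -0.2, "translation": [-3, 0, 0], "roll": -90}
    - {"fingers": -0.2, "translation": [-3, 0, 0], "roll": -90}
    - {"fingers": -0.2, "translation": [-3, 0, 0], "roll": -90}
    - {"fingers": -0.2, "translation": [-3, 0, 0], "roll": -90}
    - {"fingers": -0.2, "translation": [-3, 0, 0], "roll": -90}
    - {"fingers": -0.2, "translation": [-3, 0, 0], "roll": -90}
    - {"fingers": -0.2, "translation": [-3, 0, 0], "roll": -90}
    - {"fingers": -0.2, "translation": [-3, 0, 0], "roll": -90}

```text
clock: 4.05
eef_pos: [0.4628, 0.1073, 0.1782]
tool_rot: [0.998, 0.063, -0.003, -0.031]
ft_force: [0.8, 0.3, 1.1]
grip_width: 0.0513
```

```bash
python3 -c "
from to import *
to([.4608,.115,.15],94.4)
o=bot.get_obs();print(o['joint_pos'],R.from_quat(o['tool_rot']).as_matrix()[:,2])"
```

```text
pos [0.4628 0.1073 0.1782] F [0.82 0.28 1.09] head 7.24 shift cm [-0.09 -0.61  2.86] roll -87.16 t 4.05 w 0.05132052403411601
[ 0.18757839  0.21549955 -0.15124236  1.20181713  0.06165503  1.63209897] [-0.00929631  0.06095156 -0.99809743]
```

Emit:
play_rows:
  motion:
    - {"fingers": -0.2, "translation": [-0.1, -0.6, 2.8], "roll": -87.2}
    - {"fingers": -0.2, "translation": [-0.1, -0.6, 2.8], "roll": -87.2}
    - {"fingers": -0.2, "translation": [-0.1, -0.6, 2.8], "roll": -87.2}
    - {"fingers": -0.2, "translation": [-0.1, -0.6, 2.8], "roll": -87.2}
    - {"fingers": -0.2, "translation": [-0.1, -0.6, 2.8], "roll": -87.2}
    - {"fingers": -0.2, "translation": [-0.1, -0.6, 2.8], "roll": -87.2}
    - {"fingers": -0.2, "translation": [-0.1, -0.6, 2.8], "roll": -87.2}
    - {"fingers": -0.2, "translation": [-0.1, -0.6, 2.8], "roll": -87.2}
    - {"fingers": -0.2, "translation": [-0.1, -0.6, 2.8], "roll": -87.2}
    - {"fingers": -0.2, "translation": [-0.1, -0.6, 2.8], "roll": -87.2}
    - {"fingers": -0.2, "translation": [-0.1, -0.6, 2.8], "roll": -87.2}
    - {"fingers": -0.2, "translation": [-0.1, -0.6, 2.8], "roll": -87.2}
    - {"fingers": -0.2, "translation": [-0.1, -0.6, 2.8], "roll": -87.2}
    - {"fingers": -0.2, "translation": [-0.1, -0.6, 2.8], "roll": -87.2}
    - {"fingers": -0.2, "translation": [-0.1, -0.6, 2.8], "roll": -87.2}

```text
clock: 5.3
eef_pos: [0.4604, 0.1148, 0.1501]
tool_rot: [0.681, 0.732, 0.019, -0.025]
ft_force: [0.8, 0.3, 0.1]
grip_width: 0.051
```

```bash
python3 -c "
from to import *
to([.4608,.115,.092],94.4)
o=bot.get_obs();print(o['joint_pos'],R.from_quat(o['tool_rot']).as_matrix()[:,2])
c=bot.camera('top');import cv2;cv2.imwrite('pics/a.png',cv2.resize(c['pixels'][130:330,130:330],None,fx=3,fy=3)[:,:,::-1])"
```

```text
pos [0.4604 0.1148 0.1501] F [0.78 0.3  0.06] head 94.17 shift cm [-0.34  0.08  5.8 ] roll -0.23 t 5.3 w 0.051023893843194244
[ 0.20392929  0.23595215 -0.20201518  1.13067987  0.06167554  0.13098878] [-0.01038195  0.06079365 -0.99809636]
```

View pics/a.png

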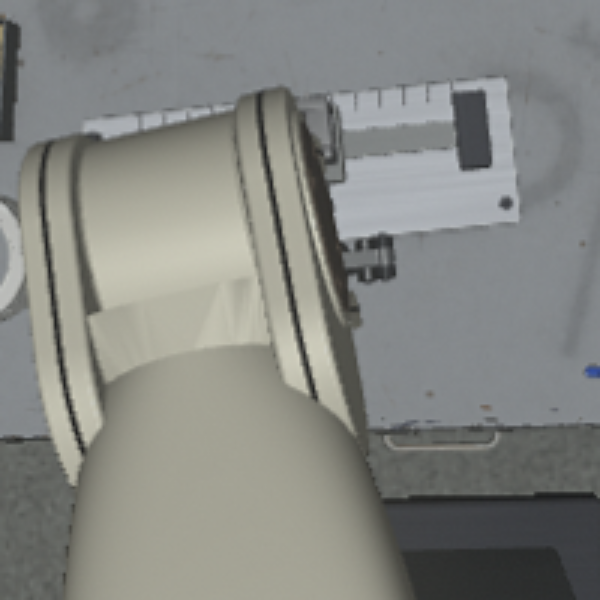

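The arm hides the lever in this view (gauge right end at (485,130) in the crop), so I rely on the measured points.

Emit:
play_rows:
  motion:
    - {"fingers": -0.2, "translation": [-0.3, 0.1, 3], "roll": 0}
    - {"fingers": -0.2, "translation": [-0.3, 0.1, 5], "roll": 0}
    - {"fingers": -0.2, "translation": [-0.3, 0.1, 5.8], "roll": 0}
    - {"fingers": -0.2, "translation": [-0.3, 0.1, 5.8], "roll": 0}
    - {"fingers": -0.2, "translation": [-0.3, 0.1, 5.8], "roll": 0}

```text
clock: 5.77
eef_pos: [0.4607, 0.1154, 0.0919]
tool_rot: [0.68, 0.733, 0.018, -0.025]
ft_force: [0.7, -0.5, 0.8]
grip_width: 0.0514
```

```bash
python3 -c "
from to import *
to([.4608,.115,.092],94.4)
c=bot.camera('scene');import cv2;cv2.imwrite('pics/b.png',cv2.resize(c['pixels'][130:330,130:330],None,fx=3,fy=3)[:,:,::-1])"
```

```text
pos [0.4607 0.1154 0.0919] F [ 0.68 -0.48  0.81] head 94.32 shift cm [-0.04  0.01 -0.02] roll -0.08 t 5.7667 w 0.05142802874572504
```

View pics/b.png

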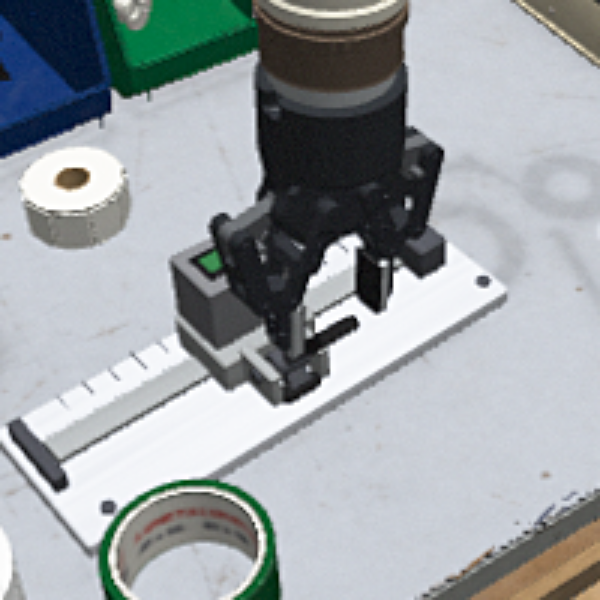

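```bash
python3 -c "
from g import *
c=bot.camera('scene')
z=lambda P:(proj(c,np.array(P))-130)*3
print(z([.4608,.115,.098]),z([.4608,.115,.078]),z([*W(-49.8,1.4),.037]),z([*(W(-49.8-51.1,1.4)),.109]))
for y in(16,-13):print(z([*W(-92.8,y),.098]))"
```

```text
[330.21637696 331.23340844] [331.68871909 355.52842406] [291.1248766  362.00144295] [338.19251404 325.62644267]
[309.31282083 343.52525006]
[350.32007196 319.49110579]
```

The pads straddle the pedal (pads at (295,335) and (373,285), pedal centre (331,334)), but sit high on it. I'll go 12 mm lower, then close.

Emit:
play_rows:
  motion:
    - {"fingers": -0.2, "translation": [0, 0, 1.2], "roll": 0}
    - {"fingers": -0.2, "translation": [0, 0, 1.2], "roll": 0}
    - {"fingers": 0.1, "translation": [0, 0, 1.2], "roll": 0}
    - {"fingers": 0.3, "translation": [0, 0, 1.2], "roll": 0}
    - {"fingers": 0.3, "translation": [0, 0, 1.2], "roll": 0}
    - {"fingers": 0.35, "translation": [0, 0, 1.2], "roll": 0}
    - {"fingers": 0.4, "translation": [0, 0, 1.2], "roll": 0}
    - {"fingers": 0.45, "translation": [0, 0, 1.2], "roll": 0}
    - {"fingers": 0.5, "translation": [0, 0, 1.2], "roll": 0}
    - {"fingers": 0.6, "translation": [0, 0, 1.2], "roll": 0}
    - {"fingers": 0.6, "translation": [0, 0, 1.2], "roll": 0}

```text
clock: 6.83
eef_pos: [0.4606, 0.1158, 0.0803]
tool_rot: [0.68, 0.733, 0.018, -0.024]
ft_force: [-2.8, -0.0, 5.7]
grip_width: 0.0262
```

```bash
python3 -c "
from to import *
p=bot.get_obs()['eef_pos'];a=np.radians(4.4);ey=np.array([-np.sin(a),np.cos(a),0])
to(p-.1*ey)
to(p+[0,0,-.1])"
```

```text
pos [0.4606 0.1158 0.0803] F [-2.8  -0.04  5.69] head 94.33 shift cm [-9.98  0.01 -0.61] roll None t 6.8333 w 0.026217762880568478
pos [0.4606 0.1158 0.0803] F [-2.8  -0.04  5.69] head 94.33 shift cm [-0.61  0.06  9.98] roll None t 6.8333 w 0.026217762880568478
```

Emit:
play_rows:
  motion:
    - {"fingers": 0.6, "translation": [-0.3, 0, -0.02], "roll": 0}
    - {"fingers": 0.6, "translation": [-0.8, 0, -0.05], "roll": 0}
    - {"fingers": 0.6, "translation": [-1.4, 0, -0.08], "roll": 0}
    - {"fingers": 0.6, "translation": [-2.0, 0, -0.12], "roll": 0}
    - {"fingers": 0.6, "translation": [-2.6, 0, -0.16], "roll": 0}
    - {"fingers": 0.6, "translation": [-3.2, 0, -0.19], "roll": 0}
    - {"fingers": 0.6, "translation": [-3.8, 0, -0.23], "roll": 0}
    - {"fingers": 0.6, "translation": [-4.4, 0, -0.27], "roll": 0}
    - {"fingers": 0.6, "translation": [-5.0, 0, -0.3], "roll": 0}
    - {"fingers": 0.6, "translation": [-5.6, 0, -0.34], "roll": 0}
    - {"fingers": 0.6, "translation": [-6.2, 0, -0.38], "roll": 0}
    - {"fingers": 0.6, "translation": [-6.7, 0, -0.41], "roll": 0}
    - {"fingers": 0.6, "translation": [-7.1, 0, -0.43], "roll": 0}
    - {"fingers": 0.6, "translation": [-7.4, 0, -0.45], "roll": 0}
    - {"fingers": 0.6, "translation": [-7.6, 0, -0.46], "roll": 0}
    - {"fingers": 0.6, "translation": [-7.8, 0, -0.48], "roll": 0}
    - {"fingers": 0.6, "translation": [-7.9, 0, -0.48], "roll": 0}
    - {"fingers": 0.6, "translation": [-7.9, 0, -0.48], "roll": 0}

```text
clock: 8.33
eef_pos: [0.4666, 0.0371, 0.0802]
tool_rot: [0.679, 0.733, 0.019, -0.025]
ft_force: [-3.8, 0.8, 5.8]
grip_width: 0.0265
```

```bash
cat > fg.py <<'E'
from to import *
a=np.radians(4.4);ey=np.array([-np.sin(a),np.cos(a),0]);ex=np.array([np.cos(a),np.sin(a),0])
O=np.array([.5534,.12086,0])
def st():
    o=bot.get_obs();d=o["eef_pos"]-O
    print("gauge xyz mm",(np.array([d@ex,d@ey,d[2]])*1e3).round(2),"F gauge",np.array([o["ft_force"]@ex,o["ft_force"]@ey,o["ft_force"][2]]).round(2),"w",round(o["grip_width"]*1e3,1),"t",o["clock"])
def gto(x,y,z,head=None): to(O+ex*x/1e3+ey*y/1e3+np.array([0,0,z/1e3]),head)
if __name__=="__main__": st()
E
python3 fg.py
```

```text
gauge xyz mm [-92.93 -76.89  80.21] F gauge [-3.76  1.11  5.8 ] w 26.5 t 8.3333
```

Emit:
play_rows:
  motion:
    - {"fingers": 0.6, "translation": [-0.1, 0, -0.01], "roll": 0}
    - {"fingers": 0.6, "translation": [-0.2, 0, -0.01], "roll": 0}
    - {"fingers": 0.6, "translation": [-0.3, 0, -0.02], "roll": 0}
    - {"fingers": 0.6, "translation": [-0.4, 0, -0.02], "roll": 0}
    - {"fingers": 0.6, "translation": [-0.45, 0, -0.03], "roll": 0}
    - {"fingers": 0.6, "translation": [-0.5, 0, -0.03], "roll": 0}
    - {"fingers": 0.6, "translation": [-0.5, 0, -0.03], "roll": 0}

```text
clock: 8.92
eef_pos: [0.467, 0.0323, 0.0802]
tool_rot: [0.679, 0.733, 0.019, -0.025]
ft_force: [-2.3, 2.0, 6.2]
grip_width: 0.0263
```

```bash
python3 fg.py
```

```text
gauge xyz mm [-92.94 -81.66  80.2 ] F gauge [-2.18  2.18  6.16] w 26.3 t 8.9167
```

Emit:
play_rows:
  motion:
    - {"fingers": 0.6, "translation": [-0.05, 0, 0], "roll": 0}
    - {"fingers": 0.6, "translation": [-0.1, 0, -0.01], "roll": 0}
    - {"fingers": 0.6, "translation": [-0.15, 0, -0.01], "roll": 0}
    - {"fingers": 0.6, "translation": [-0.2, 0, -0.01], "roll": 0}
    - {"fingers": 0.6, "translation": [-0.2, 0, -0.01], "roll": 0}

```text
clock: 9.33
eef_pos: [0.4671, 0.0315, 0.0802]
tool_rot: [0.679, 0.733, 0.02, -0.026]
ft_force: [-2.8, 5.4, 6.5]
grip_width: 0.0265
```

```bash
python3 fg.py
```

```text
gauge xyz mm [-92.92 -82.48  80.22] F gauge [-2.37  5.63  6.46] w 26.5 t 9.3333
```

Jaw is on the anvil (force rose to 5.6 N, motion stopped at gauge y = -82.5). Now the lever, down its arc.

Emit:
play_rows:
  motion:
    - {"fingers": 0.6, "translation": [-0.01, -0.31, 0.24], "roll": 0}
    - {"fingers": 0.6, "translation": [-0.03, -0.62, 0.48], "roll": 0}
    - {"fingers": 0.6, "translation": [-0.05, -0.9, 0.75], "roll": 0}
    - {"fingers": 0.6, "translation": [-0.06, -1.18, 1.03], "roll": 0}
    - {"fingers": 0.6, "translation": [-0.08, -1.44, 1.32], "roll": 0}
    - {"fingers": 0.6, "translation": [-0.1, -1.69, 1.63], "roll": 0}
    - {"fingers": 0.6, "translation": [-0.12, -1.91, 1.95], "roll": 0}
    - {"fingers": 0.6, "translation": [-0.14, -2.13, 2.28], "roll": 0}
    - {"fingers": 0.6, "translation": [-0.16, -2.32, 2.62], "roll": 0}
    - {"fingers": 0.6, "translation": [-0.18, -2.5, 2.97], "roll": 0}
    - {"fingers": 0.6, "translation": [-0.18, -2.5, 2.97], "roll": 0}

```text
clock: 10.25
eef_pos: [0.4428, 0.0299, 0.0513]
tool_rot: [0.679, 0.733, 0.021, -0.025]
ft_force: [-3.4, 4.7, 9.0]
grip_width: 0.0262
```

```bash
python3 fg.py
```

```text
gauge xyz mm [-117.21  -82.21   51.26] F gauge [-2.99  4.98  9.04] w 26.2 t 10.25
```

Emit:
play_rows:
  motion:
    - {"fingers": 0.6, "translation": [-0.02, -0.15, 0.36], "roll": 0}
    - {"fingers": 0.6, "translation": [-0.04, -0.29, 0.73], "roll": 0}
    - {"fingers": 0.6, "translation": [-0.07, -0.41, 1.1], "roll": 0}
    - {"fingers": 0.6, "translation": [-0.09, -0.51, 1.48], "roll": 0}
    - {"fingers": 0.6, "translation": [-0.11, -0.59, 1.85], "roll": 0}
    - {"fingers": 0.6, "translation": [-0.14, -0.65, 2.25], "roll": 0}
    - {"fingers": 0.6, "translation": [-0.15, -0.66, 2.4], "roll": 0}
    - {"fingers": 0.6, "translation": [-0.15, -0.66, 2.5], "roll": 0}
    - {"fingers": 0.6, "translation": [-0.15, -0.66, 2.5], "roll": 0}

```text
clock: 11.0
eef_pos: [0.4342, 0.0295, 0.0253]
tool_rot: [0.679, 0.734, 0.02, -0.027]
ft_force: [-4.8, 4.7, 5.9]
grip_width: 0.0265
```

```bash
python3 fg.py
```

```text
gauge xyz mm [-125.83  -81.96   25.29] F gauge [-4.47  5.07  5.87] w 26.5 t 11.0
```

Emit:
play_rows:
  motion:
    - {"fingers": 0.6, "translation": [-0.01, 0, 0.1], "roll": 0}
    - {"fingers": 0.6, "translation": [-0.02, 0, 0.2], "roll": 0}
    - {"fingers": 0.6, "translation": [-0.02, 0, 0.3], "roll": 0}
    - {"fingers": 0.6, "translation": [-0.02, 0, 0.3], "roll": 0}

```text
clock: 11.33
eef_pos: [0.4339, 0.0295, 0.0227]
tool_rot: [0.679, 0.734, 0.019, -0.027]
ft_force: [-6.6, 4.6, 11.2]
grip_width: 0.0267
```

```bash
python3 fg.py
python3 - <<'E'
from g import *
s=bot.camera("scene");cv2.imwrite("pics/d.png",cv2.resize(s["pixels"][170:300,170:340],None,fx=4.5,fy=4.5,interpolation=2)[:,:,::-1])
E
```

```text
gauge xyz mm [-126.14  -81.93   22.67] F gauge [-6.27  5.11 11.22] w 26.7 t 11.3333
```

View pics/d.png

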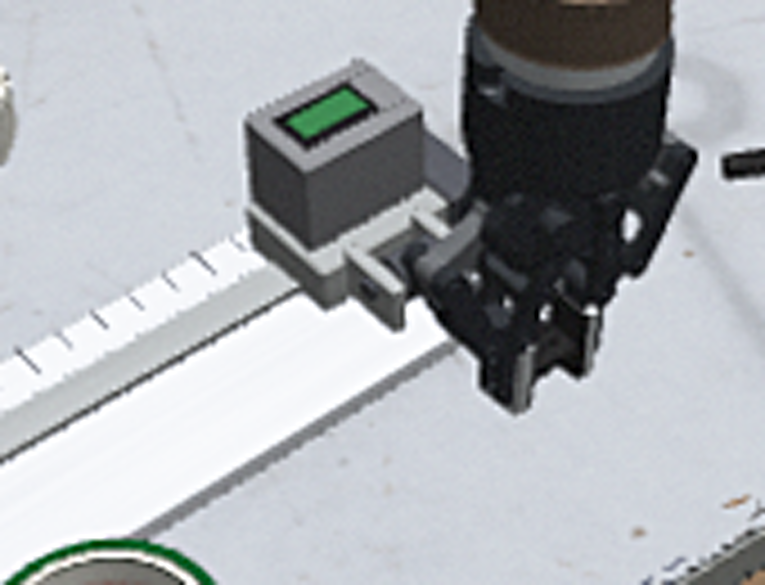

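Lever looks down, gripper holding the pedal near (545,350), carriage at the anvil. Release, rise, close, and press from above to confirm the stop by height.

Emit:
play_rows:
  motion:
    - {"fingers": 0.3, "translation": [0, 0, 0], "roll": 0}
    - {"fingers": -0.2, "translation": [0, 0, 0], "roll": 0}
    - {"fingers": -0.2, "translation": [0, 0, 0], "roll": 0}
    - {"fingers": -0.2, "translation": [0, 0, 0], "roll": 0}
    - {"fingers": -0.2, "translation": [0.15, 0, -2], "roll": 0}
    - {"fingers": -0.2, "translation": [0.3, 0, -5], "roll": 0}
    - {"fingers": 0.5, "translation": [0.4, 0, -6.5], "roll": 0}
    - {"fingers": 1, "translation": [0.4, 0, -6.5], "roll": 0}
    - {"fingers": 1, "translation": [0.4, 0, -6.5], "roll": 0}
    - {"fingers": 1, "translation": [0.4, 0, -6.5], "roll": 0}
    - {"fingers": 1, "translation": [0.4, 0, -6.5], "roll": 0}
    - {"fingers": 1, "translation": [0.4, 0, -6.5], "roll": 0}

```text
clock: 12.43
eef_pos: [0.4347, 0.0277, 0.086]
tool_rot: [0.679, 0.733, 0.018, -0.026]
ft_force: [-0.3, 0.1, 0.1]
grip_width: -0.0
```

```bash
python3 -c "
from fg import *
st();gto(-125,-82.2,66)"
```

```text
gauge xyz mm [-125.48  -83.73   85.99] F gauge [-0.34  0.08  0.07] w -0.0 t 12.4333
pos [0.4347 0.0277 0.086 ] F [-0.35  0.05  0.07] head 94.35 shift cm [0.03 0.07 2.  ] roll None t 12.4333 w -4.692199661864043e-05
```

Emit:
play_rows:
  motion:
    - {"fingers": 1, "translation": [0, 0, 1], "roll": 0}
    - {"fingers": 1, "translation": [0, 0, 1.9], "roll": 0}
    - {"fingers": 1, "translation": [0, 0, 2.1], "roll": 0}
    - {"fingers": 1, "translation": [0, 0, 2.3], "roll": 0}
    - {"fingers": 1, "translation": [0, 0, 2.4], "roll": 0}
    - {"fingers": 1, "translation": [0, 0, 2.4], "roll": 0}

```text
clock: 12.93
eef_pos: [0.4353, 0.0293, 0.063]
tool_rot: [0.679, 0.733, 0.018, -0.025]
ft_force: [-0.2, -0.8, 0.2]
grip_width: 0.0001
```

```bash
python3 fg.py
```

```text
gauge xyz mm [-124.73  -82.26   62.98] F gauge [-0.31 -0.79  0.19] w 0.1 t 12.9333
```

Emit:
play_rows:
  motion:
    - {"fingers": 1, "translation": [0, 0, 0.1], "roll": 0}
    - {"fingers": 1, "translation": [0, 0, 0.2], "roll": 0}
    - {"fingers": 1, "translation": [0, 0, 0.3], "roll": 0}
    - {"fingers": 1, "translation": [0, 0, 0.3], "roll": 0}

```text
clock: 13.27
eef_pos: [0.4354, 0.0294, 0.0602]
tool_rot: [0.679, 0.733, 0.019, -0.025]
ft_force: [0.9, 0.7, -0.4]
grip_width: 0.0003
```

```bash
python3 fg.py
```

```text
gauge xyz mm [-124.63  -82.11   60.2 ] F gauge [ 0.92  0.66 -0.35] w 0.3 t 13.2667
```

Emit:
play_rows:
  motion:
    - {"fingers": 1, "translation": [0, 0, 0.1], "roll": 0}
    - {"fingers": 1, "translation": [0, 0, 0.2], "roll": 0}
    - {"fingers": 1, "translation": [0, 0, 0.3], "roll": 0}
    - {"fingers": 1, "translation": [0, 0, 0.3], "roll": 0}

```text
clock: 13.6
eef_pos: [0.4352, 0.0296, 0.057]
tool_rot: [0.679, 0.733, 0.018, -0.025]
ft_force: [0.4, 0.1, -0.0]
grip_width: 0.0
```

```bash
python3 fg.py
python3 - <<'E'
from g import *
s=bot.camera("scene");cv2.imwrite("pics/e.png",cv2.resize(s["pixels"][170:300,170:340],None,fx=4.5,fy=4.5,interpolation=2)[:,:,::-1])
E
```

```text
gauge xyz mm [-124.83  -81.89   57.01] F gauge [ 0.39  0.05 -0.03] w 0.0 t 13.6
```

View pics/e.png

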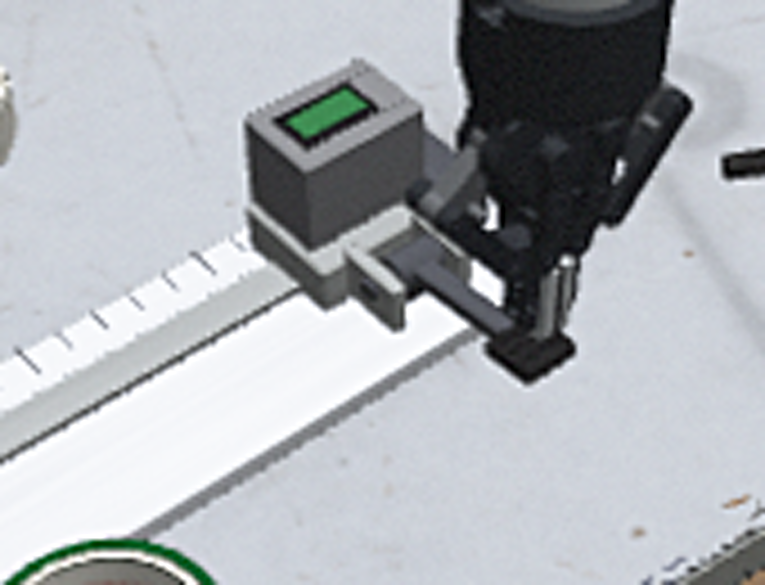

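Run:
```python
from g import *
import fg
c=bot.camera('scene')
z=lambda x,y,h:((proj(c,fg.O+fg.ex*x/1e3+fg.ey*y/1e3+np.array([0,0,h/1e3]))-170)*4.5).round(0)
for h in (45,55,65):print(h,z(-124.5,-82.3,h))
for x,y in((-110.5,-68.3),(-110.5,-96.3),(-138.5,-96.3),(-138.5,-68.3)):print(z(x,y,49.5))
```

```text
45 [535. 355.]
55 [535. 338.]
65 [536. 321.]
[486. 345.]
[538. 312.]
[585. 351.]
[532. 384.]
```

Lever is down: pedal corners at (487,350),(575,348),(530,382) match the predicted fully-down ones (486,345),(585,351),(532,384). Fingertips at (545,338) seem still above the pad, so I continue gently until contact.

Emit:
play_rows:
  motion:
    - {"fingers": 1, "translation": [0, 0, 0.1], "roll": 0}
    - {"fingers": 1, "translation": [0, 0, 0.2], "roll": 0}
    - {"fingers": 1, "translation": [0, 0, 0.3], "roll": 0}
    - {"fingers": 1, "translation": [0, 0, 0.4], "roll": 0}
    - {"fingers": 1, "translation": [0, 0, 0.4], "roll": 0}

```text
clock: 14.22
eef_pos: [0.4352, 0.0299, 0.053]
tool_rot: [0.679, 0.733, 0.018, -0.025]
ft_force: [0.3, 0.4, 0.5]
grip_width: -0.0004
```

```bash
python3 fg.py
```

```text
gauge xyz mm [-124.88  -81.64   52.96] F gauge [0.29 0.42 0.51] w -0.4 t 14.2167
```

Emit:
play_rows:
  motion:
    - {"fingers": 1, "translation": [0, 0, 0.1], "roll": 0}
    - {"fingers": 1, "translation": [0, 0, 0.2], "roll": 0}
    - {"fingers": 1, "translation": [0, 0, 0.3], "roll": 0}
    - {"fingers": 1, "translation": [0, 0, 0.4], "roll": 0}
    - {"fingers": 1, "translation": [0, 0, 0.4], "roll": 0}

```text
clock: 14.63
eef_pos: [0.4351, 0.0301, 0.049]
tool_rot: [0.679, 0.733, 0.018, -0.025]
ft_force: [-0.7, 0.4, 0.5]
grip_width: 0.0005
```

```bash
python3 fg.py
```

```text
gauge xyz mm [-124.91  -81.39   48.98] F gauge [-0.66  0.48  0.52] w 0.5 t 14.6333
```

Emit:
play_rows:
  motion:
    - {"fingers": 1, "translation": [0, 0, 0.1], "roll": 0}
    - {"fingers": 1, "translation": [0, 0, 0.2], "roll": 0}
    - {"fingers": 1, "translation": [0, 0, 0.3], "roll": 0}
    - {"fingers": 1, "translation": [0, 0, 0.3], "roll": 0}

```text
clock: 14.97
eef_pos: [0.4351, 0.0303, 0.046]
tool_rot: [0.679, 0.733, 0.018, -0.025]
ft_force: [-0.8, 0.2, 0.9]
grip_width: -0.0003
```

```bash
python3 fg.py;  python3 - <<'E'
from g import *
s=bot.camera("scene");cv2.imwrite("pics/f.png",cv2.resize(s["pixels"][190:290,210:340],None,fx=5.5,fy=5.5,interpolation=2)[:,:,::-1])
E
```

```text
gauge xyz mm [-124.89  -81.21   46.02] F gauge [-0.8   0.28  0.93] w -0.3 t 14.9667
```

View pics/f.png

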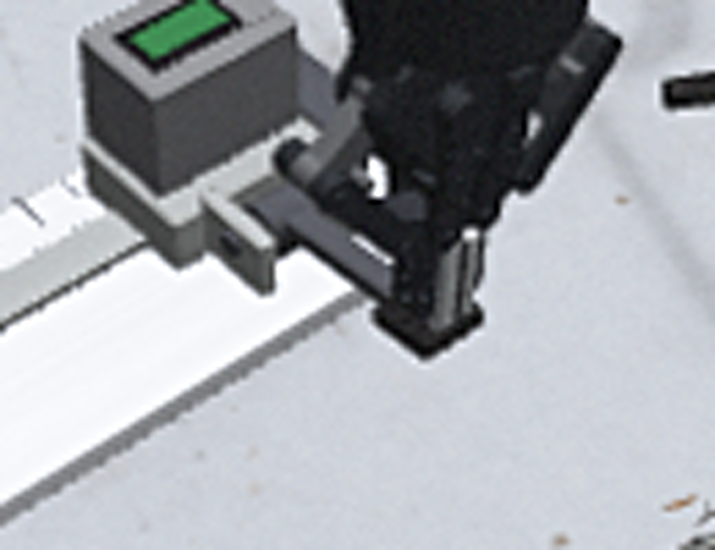

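Fingertips (around (445,325)) stand on or right above the pad. Continue a few mm.

Emit:
play_rows:
  motion:
    - {"fingers": 1, "translation": [0, 0, 0.1], "roll": 0}
    - {"fingers": 1, "translation": [0, 0, 0.2], "roll": 0}
    - {"fingers": 1, "translation": [0, 0, 0.2], "roll": 0}

```text
clock: 15.32
eef_pos: [0.4354, 0.0304, 0.0442]
tool_rot: [0.679, 0.733, 0.019, -0.025]
ft_force: [-0.0, 0.1, 1.5]
grip_width: 0.0001
```

```bash
python3 fg.py
```

```text
gauge xyz mm [-124.61  -81.11   44.22] F gauge [-0.04  0.11  1.52] w 0.1 t 15.3167
```

Emit:
play_rows:
  motion:
    - {"fingers": 1, "translation": [0, 0, 0.1], "roll": 0}
    - {"fingers": 1, "translation": [0, 0, 0.2], "roll": 0}
    - {"fingers": 1, "translation": [0, 0, 0.3], "roll": 0}
    - {"fingers": 1, "translation": [0, 0, 0.3], "roll": 0}

```text
clock: 15.65
eef_pos: [0.4354, 0.0304, 0.0431]
tool_rot: [0.679, 0.733, 0.019, -0.024]
ft_force: [-6.0, -0.7, 18.4]
grip_width: 0.0
```

```bash
python3 fg.py
```

```text
gauge xyz mm [-124.59  -81.12   43.08] F gauge [-6.04 -0.22 18.39] w 0.0 t 15.65
```

Solid stop at 18 N: lever fully down. It also shows the tips stand about 5 mm behind the reported TCP when shut. Now the marker.

Emit:
play_rows:
  motion:
    - {"fingers": 1, "translation": [0, 0, -3], "roll": 0}
    - {"fingers": 1, "translation": [0, 0, -6], "roll": 0}
    - {"fingers": 0.5, "translation": [0, 0, -10], "roll": 0}
    - {"fingers": 0.05, "translation": [0, 0, -10], "roll": 0}
    - {"fingers": 0.05, "translation": [0, 0, -10], "roll": 0}

```text
clock: 16.07
eef_pos: [0.4385, 0.0245, 0.1434]
tool_rot: [0.679, 0.733, 0.021, -0.022]
ft_force: [0.8, -0.2, -0.9]
grip_width: 0.0357
```

```bash
python3 -c "
from fg import *
st();to([.4793,-.2038,.07],158)"
```

```text
gauge xyz mm [-121.94  -87.28  143.35] F gauge [ 0.74 -0.27 -0.88] w 35.7 t 16.0667
pos [0.4385 0.0245 0.1434] F [ 0.76 -0.21 -0.88] head 94.37 shift cm [-23.48   2.33   5.91] roll -63.63 t 16.0667 w 0.035673025034570906
```

Emit:
play_rows:
  motion:
    - {"fingers": 0.05, "translation": [-12, 1.2, 0], "roll": -32}
    - {"fingers": 0.05, "translation": [-12, 1.2, 0], "roll": -32}
    - {"fingers": 0.05, "translation": [-12, 1.2, 0], "roll": -32}
    - {"fingers": 0.05, "translation": [-12, 1.2, 0], "roll": -32}
    - {"fingers": 0.05, "translation": [-23.5, 2.3, 5.9], "roll": -63.6}
    - {"fingers": 0.05, "translation": [-23.5, 2.3, 5.9], "roll": -63.6}
    - {"fingers": 0.05, "translation": [-23.5, 2.3, 5.9], "roll": -63.6}
    - {"fingers": 0.05, "translation": [-23.5, 2.3, 5.9], "roll": -63.6}
    - {"fingers": 0.05, "translation": [-23.5, 2.3, 5.9], "roll": -63.6}
    - {"fingers": 0.05, "translation": [-23.5, 2.3, 5.9], "roll": -63.6}
    - {"fingers": 0.05, "translation": [-23.5, 2.3, 5.9], "roll": -63.6}
    - {"fingers": 0.05, "translation": [-23.5, 2.3, 5.9], "roll": -63.6}

```text
clock: 17.07
eef_pos: [0.4754, -0.2035, 0.0661]
tool_rot: [0.192, 0.981, 0.029, -0.013]
ft_force: [-0.5, 0.8, -0.4]
grip_width: 0.0408
```

```bash
python3 -c "
from fg import *
st();to([.4793,-.2038,.02],158)
o=bot.get_obs();print(o['joint_pos'],R.from_quat(o['tool_rot']).as_matrix()[:,2])"
```

```text
gauge xyz mm [-102.68 -317.43   66.08] F gauge [-0.45  0.85 -0.43] w 40.8 t 17.0667
pos [ 0.4754 -0.2035  0.0661] F [-0.51  0.81 -0.43] head 157.94 shift cm [-0.54 -0.12  4.59] roll -0.06 t 17.0667 w 0.040811844531646595
[-0.4348336   0.42603953 -0.16794673  1.01527772  0.05050063 -1.62062396] [-0.01356996  0.0619618  -0.99798627]
```

Emit:
play_rows:
  motion:
    - {"fingers": 0.05, "translation": [-0.5, -0.1, 2.5], "roll": 0}
    - {"fingers": 0.05, "translation": [-0.5, -0.1, 4.5], "roll": 0}
    - {"fingers": 0.05, "translation": [-0.5, -0.1, 5.2], "roll": 0}
    - {"fingers": 0.05, "translation": [-0.5, -0.1, 5.7], "roll": 0}
    - {"fingers": 0.05, "translation": [-0.5, -0.1, 5.7], "roll": 0}

```text
clock: 17.48
eef_pos: [0.4792, -0.2026, 0.0095]
tool_rot: [0.191, 0.981, 0.029, -0.012]
ft_force: [-1.2, -0.3, -0.8]
grip_width: 0.0406
```

Run:
```python
from fg import *
st();to([.4793,-.2038,.0],158)
import cv2
s=bot.camera("scene");cv2.imwrite("pics/m.png",cv2.resize(s["pixels"][130:240,300:430],None,fx=5,fy=5,interpolation=2)[:,:,::-1])
```

```text
gauge xyz mm [ -98.83 -316.85    9.54] F gauge [-1.2  -0.16 -0.8 ] w 40.6 t 17.4833
pos [ 0.4792 -0.2026  0.0095] F [-1.18 -0.25 -0.8 ] head 158.02 shift cm [-0.09 -0.15  0.94] roll 0.02 t 17.4833 w 0.04058266981817959
```

View pics/m.png

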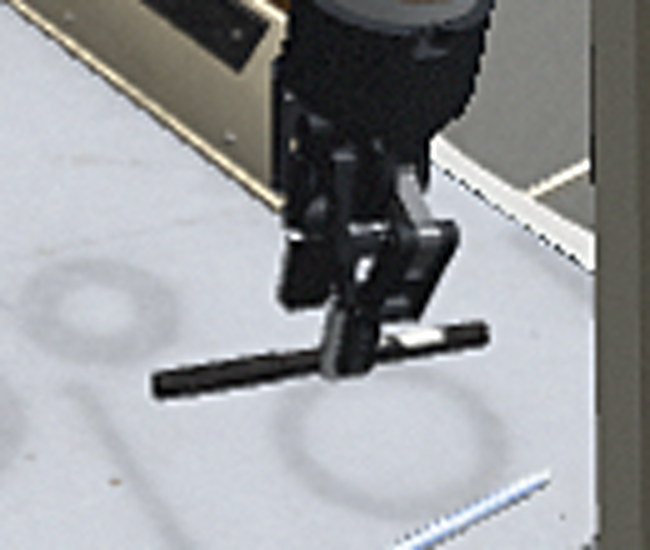

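Fingers straddle the marker (ends at (155,385) and (488,333); near finger tip (350,372), far finger (300,300)). I lower further, feeling for the bench.

Emit:
play_rows:
  motion:
    - {"fingers": 0.05, "translation": [-0.05, -0.1, 0.3], "roll": 0}
    - {"fingers": 0.05, "translation": [-0.05, -0.1, 0.6], "roll": 0}
    - {"fingers": 0.05, "translation": [-0.1, -0.15, 0.8], "roll": 0}
    - {"fingers": 0.05, "translation": [-0.1, -0.15, 0.9], "roll": 0}
    - {"fingers": 0.05, "translation": [-0.1, -0.15, 0.9], "roll": 0}

```text
clock: 17.95
eef_pos: [0.4803, -0.2046, 0.0014]
tool_rot: [0.191, 0.981, 0.029, -0.011]
ft_force: [0.6, -0.2, 0.2]
grip_width: 0.0404
```

Emit:
play_rows:
  motion:
    - {"fingers": 0.05, "translation": [0, 0, 0.15], "roll": 0}
    - {"fingers": 0.05, "translation": [0, 0, 0.3], "roll": 0}
    - {"fingers": 0.05, "translation": [0, 0, 0.3], "roll": 0}
    - {"fingers": 0.4, "translation": [0, 0, 0.3], "roll": 0}
    - {"fingers": 0.7, "translation": [0, 0, 0.3], "roll": 0}
    - {"fingers": 0.8, "translation": [0, 0, 0.3], "roll": 0}
    - {"fingers": 0.9, "translation": [0, 0, 0.3], "roll": 0}
    - {"fingers": 0.9, "translation": [0, 0, 0.3], "roll": 0}
    - {"fingers": 0.9, "translation": [0, 0, 0.3], "roll": 0}
    - {"fingers": 0.9, "translation": [0, 0, 0.3], "roll": 0}

```text
clock: 18.78
eef_pos: [0.4805, -0.2045, -0.0013]
tool_rot: [0.191, 0.981, 0.029, -0.011]
ft_force: [0.1, 0.2, 2.1]
grip_width: 0.0096
```

```bash
python3 -c "
from fg import *
st();to([.4793,-.2038,.1],158)"
```

```text
gauge xyz mm [ -97.64 -318.77   -1.34] F gauge [0.1  0.17 2.1 ] w 9.6 t 18.7833
pos [ 0.4805 -0.2045 -0.0013] F [0.09 0.18 2.1 ] head 158.02 shift cm [  0.46   0.54 -10.11] roll 0.02 t 18.7833 w 0.009594152888086403
```

Emit:
play_rows:
  motion:
    - {"fingers": 1, "translation": [0, 0, -0.5], "roll": 0}
    - {"fingers": 1, "translation": [0, 0, -1.5], "roll": 0}
    - {"fingers": 1, "translation": [0, 0, -3], "roll": 0}
    - {"fingers": 1, "translation": [0, 0, -5], "roll": 0}
    - {"fingers": 1, "translation": [0, 0, -5.7], "roll": 0}
    - {"fingers": 1, "translation": [0, 0, -5.7], "roll": 0}

```text
clock: 19.28
eef_pos: [0.4829, -0.2089, 0.0578]
tool_rot: [0.191, 0.981, 0.028, -0.009]
ft_force: [0.5, 0.6, -0.2]
grip_width: 0.0095
```

```bash
python3 -c "
from fg import *
st();gto(0,-235,56.5,184.4)"
```

```text
gauge xyz mm [ -95.61 -323.37   57.83] F gauge [ 0.5   0.54 -0.19] w 9.5 t 19.2833
pos [ 0.4829 -0.2089  0.0578] F [ 0.45  0.58 -0.19] head 158.01 shift cm [-4.64 12.15  0.64] roll -26.39 t 19.2833 w 0.00950078644702245
```

Emit:
play_rows:
  motion:
    - {"fingers": 1, "translation": [-1, 3, 0.2], "roll": -6}
    - {"fingers": 1, "translation": [-2, 5, 0.3], "roll": -12}
    - {"fingers": 1, "translation": [-3, 8, 0.4], "roll": -18}
    - {"fingers": 1, "translation": [-4, 10, 0.5], "roll": -24}
    - {"fingers": 1, "translation": [-4.6, 12.1, 0.6], "roll": -26.4}
    - {"fingers": 1, "translation": [-4.6, 12.1, 0.6], "roll": -26.4}
    - {"fingers": 1, "translation": [-4.6, 12.1, 0.6], "roll": -26.4}
    - {"fingers": 1, "translation": [-4.6, 12.1, 0.6], "roll": -26.4}

```text
clock: 19.95
eef_pos: [0.5679, -0.1127, 0.0532]
tool_rot: [-0.038, 0.999, 0.031, -0.005]
ft_force: [-0.1, 0.3, -0.6]
grip_width: 0.0099
```

```bash
cat > mk.py <<'E'
from h import *
import fg
c=bot.camera('scene');t=bot.camera('top')
fg.st();fg.gto(0,-235,56.5,184.4)
z=lambda c,x,y,h:proj(c,fg.O+fg.ex*x/1e3+fg.ey*y/1e3+np.array([0,0,h/1e3])).round(1)
o=bot.get_obs();d=o["eef_pos"]-fg.O;x0,y0,z0=d@fg.ex*1e3,d@fg.ey*1e3,d[2]*1e3
print("pred tip scene",z(c,x0,y0+74.5,z0+8.3),"tail",z(c,x0,y0-74.5,z0+8.3),"top tip",z(t,x0,y0+74.5,z0+8.3),"tail",z(t,x0,y0-74.5,z0+8.3))
print("recess scene",z(c,0,-115,64),"top",z(t,0,-115,88))
A=cv2.resize(c["pixels"][150:240,200:370],None,fx=4,fy=4,interpolation=2)
B=cv2.resize(t["pixels"][120:200,240:410],None,fx=4,fy=4,interpolation=2)[:280]
cv2.imwrite("pics/%s.png"%__import__('sys').argv[1],np.vstack([A[:300],B])[:,:,::-1])
E
python3 mk.py n
```

```text
gauge xyz mm [  -3.55 -234.62   53.59] F gauge [ 0.16 -0.13 -0.86] w 9.2 t 20.05
pos [ 0.5679 -0.1133  0.0536] F [ 0.16 -0.11 -0.86] head -175.7 shift cm [-0.35 -0.02 -0.3 ] roll -360.1 t 20.05 w 0.0091507971582959
pred tip scene [278.  190.5] tail [330.9 161.4] top tip [301.7 171.6] tail [371.  164.6]
recess scene [259.3 198.4] top [280.4 170.5]
```

View pics/n.png

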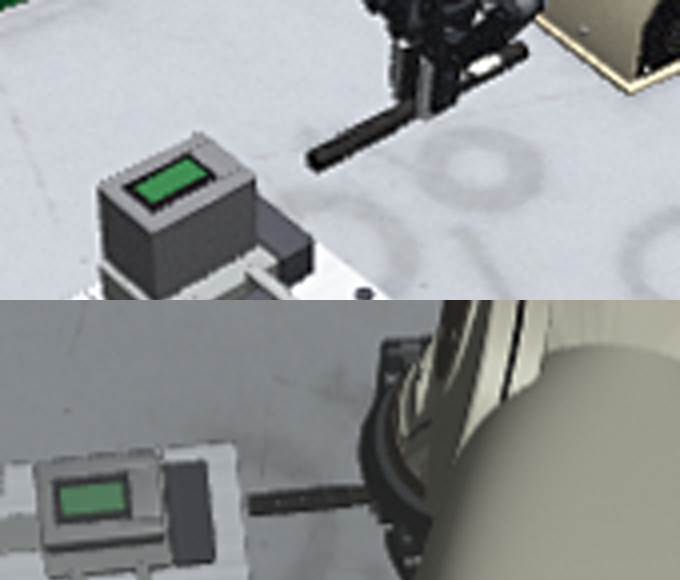

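Marker level in the jaws: tip at scene (279,190) and top (302,171), matching prediction within 1 px. I check the housing's x centre numerically.

Run:
```python
from g import *
print([tuple(np.round(G(onz(c,f(*p),.088)),1)) for p in [(283,95),(433,80),(440,185),(293,195)]])
im=c["pixels"];g=cv2.cvtColor(im,cv2.COLOR_RGB2GRAY).astype(int)
for u in (258,264,270,276): print(u,g[150:186,u])
for x in(-22,22,28,-28):print(x,proj(c,np.array([*W(x,-140),.088])),proj(c,np.array([*W(x,-140),.040])))
hs=cv2.cvtColor(im,cv2.COLOR_RGB2HSV);m=((hs[...,0]>50)&(hs[...,0]<75)&(hs[...,1]>80))
ys,xs=np.where(m[150:190,240:285]);print("screen",xs.mean()+240,ys.mean()+150,G(onz(c,(xs.mean()+240,ys.mean()+150),.088)))
```

```text
[(np.float64(28.0), np.float64(32.3)), (np.float64(27.8), np.float64(-33.0)), (np.float64(-17.9), np.float64(-31.5)), (np.float64(-15.7), np.float64(32.1))]
258 [136 135 136 136 136 137 136 137 138 101 116 123 122 126  88  57  73 102
 108 107 106 107 109  82  58  64 119 128 128 134  96  60  50 116 129 127]
264 [136 136 135 136 135 136 136 138 102 105 121 124 126  97  61  50  99 107
 107 108 109 109 100  68  51  91 125 131 132 123  73  50  95 123 126 126]
270 [135 135 134 133 134 131 128 130 112 115 124 133 111  71  55  66  84  88
  86  96  98 112  77  55  76 112 123 129 139  87  53  78 119 127 125 125]
276 [132 134 135 133 132 134 136 102 102 117 130 139 129 123 123 124 125 126
 127 129 130 131 133 135 105 111 129 144 115  68  49 112 126 125 124 125]
-22 [293.51536754 179.79288528] [292.88232131 182.04906252]
22 [291.3273817  158.79460629] [290.80204524 162.0665665 ]
28 [291.02956685 155.93812858] [290.51886535 159.34786257]
-28 [293.81424665 182.66293492] [293.16646409 184.77989212]
screen 262.4347826086956 169.0326086956522 (np.float64(6.8730872711638735), np.float64(-78.14924722860476))
```

Run:
```python
from g import *
s=bot.camera("scene")
S=lambda x,y:(x/4+200-.4,y/4+150-.4)
T=lambda x,y:(x/4+240-.4,(y-300)/4+120-.4)
for n,a,b in(("+x-y",S(199,133),T(155,450)),("-x-y",S(256,178),T(163,530)),("+x+y",S(98,187),T(37,462)),("-x+y",S(152,222),T(46,541))):
    p,e=two(s,a,c,b);print(n,np.round(G(p),1),round(p[2]*1e3,1),"miss",round(e*1e3,1), "scene-only z88",np.round(G(onz(s,a,.088)),1))
for a in((-22,-82),):print(0)
```

```text
+x-y [  28.5 -113.6] 86.0 miss 0.2 scene-only z88 [  26.5 -112.2]
-x-y [ -13.8 -114. ] 84.9 miss 1.4 scene-only z88 [ -17.1 -112.2]
+x+y [ 28.3 -52.2] 85.8 miss 1.0 scene-only z88 [ 25.8 -51.1]
-x+y [-13.7 -52.9] 92.1 miss 0.5 scene-only z88 [-10.2 -55.7]
0
```

Housing centre lies at gauge x ≈ +6 (two views agree within 2 mm), so I aim the marker there.

```bash
python3 -c "
from fg import *
st();gto(6,-200,55.7,184.4);gto(6,-100,55.7)"
```

```text
gauge xyz mm [  -3.07 -234.81   54.07] F gauge [-0.58  0.06  0.54] w 9.2 t 20.2
pos [ 0.5684 -0.1135  0.0541] F [-0.58  0.01  0.54] head -175.7 shift cm [-0.9   3.49  0.05] roll -360.1 t 20.2 w 0.0092132999742109
pos [ 0.5684 -0.1135  0.0541] F [-0.58  0.01  0.54] head -175.7 shift cm [-0.88 13.47  0.66] roll None t 20.2 w 0.0092132999742109
```

Emit:
play_rows:
  motion:
    - {"fingers": 1, "translation": [-0.5, 1, 0.01], "roll": 0}
    - {"fingers": 1, "translation": [-0.9, 2, 0.03], "roll": 0}
    - {"fingers": 1, "translation": [-0.9, 3, 0.05], "roll": 0}
    - {"fingers": 1, "translation": [-0.9, 3.5, 0.05], "roll": 0}
    - {"fingers": 1, "translation": [-0.9, 3.5, 0.05], "roll": 0}
    - {"fingers": 1, "translation": [-0.9, 3.5, 0.05], "roll": 0}
    - {"fingers": 1, "translation": [-0.9, 3.5, 0.05], "roll": 0}

```text
clock: 20.78
eef_pos: [0.5752, -0.077, 0.0557]
tool_rot: [-0.038, 0.999, 0.03, -0.004]
ft_force: [0.1, -0.8, -0.1]
grip_width: 0.0097
```

```bash
python3 -c "
from fg import *
st();gto(6,-190,55.7,184.4)"
```

```text
gauge xyz mm [   6.55 -198.93   55.73] F gauge [ 0.09 -0.77 -0.1 ] w 9.7 t 20.7833
pos [ 0.5752 -0.077   0.0557] F [ 0.15 -0.76 -0.1 ] head -175.59 shift cm [0.06 0.89 0.06] roll -359.99 t 20.7833 w 0.00974838007750421
```

Emit:
play_rows:
  motion:
    - {"fingers": 1, "translation": [0.05, 0.4, 0.02], "roll": 0}
    - {"fingers": 1, "translation": [0.05, 0.8, 0.05], "roll": 0}
    - {"fingers": 1, "translation": [0.05, 1.1, 0.07], "roll": 0}
    - {"fingers": 1, "translation": [0.05, 1.4, 0.09], "roll": 0}
    - {"fingers": 1, "translation": [0.05, 1.7, 0.1], "roll": 0}
    - {"fingers": 1, "translation": [0.05, 1.9, 0.12], "roll": 0}
    - {"fingers": 1, "translation": [0.05, 1.9, 0.12], "roll": 0}

```text
clock: 21.37
eef_pos: [0.5732, -0.0577, 0.0557]
tool_rot: [-0.038, 0.999, 0.031, -0.004]
ft_force: [0.7, 0.2, 0.7]
grip_width: 0.0096
```

```bash
python3 fg.py
```

```text
gauge xyz mm [   6.04 -179.53   55.65] F gauge [0.74 0.16 0.73] w 9.6 t 21.3667
```

Emit:
play_rows:
  motion:
    - {"fingers": 1, "translation": [0, 0.1, 0.01], "roll": 0}
    - {"fingers": 1, "translation": [0, 0.2, 0.01], "roll": 0}
    - {"fingers": 1, "translation": [0, 0.3, 0.02], "roll": 0}
    - {"fingers": 1, "translation": [0, 0.4, 0.02], "roll": 0}
    - {"fingers": 1, "translation": [0, 0.5, 0.03], "roll": 0}
    - {"fingers": 1, "translation": [0, 0.5, 0.03], "roll": 0}

```text
clock: 21.87
eef_pos: [0.5729, -0.0531, 0.0557]
tool_rot: [-0.038, 0.999, 0.031, -0.004]
ft_force: [1.0, -0.0, -0.0]
grip_width: 0.0095
```

```bash
python3 fg.py
```

```text
gauge xyz mm [   6.09 -174.93   55.69] F gauge [ 0.96 -0.08 -0.02] w 9.5 t 21.8667
```

Emit:
play_rows:
  motion:
    - {"fingers": 1, "translation": [0, 0.1, 0.01], "roll": 0}
    - {"fingers": 1, "translation": [0, 0.2, 0.01], "roll": 0}
    - {"fingers": 1, "translation": [0, 0.3, 0.02], "roll": 0}
    - {"fingers": 1, "translation": [0, 0.3, 0.02], "roll": 0}

```text
clock: 22.2
eef_pos: [0.5727, -0.0507, 0.0557]
tool_rot: [-0.038, 0.999, 0.03, -0.004]
ft_force: [-0.7, -2.4, -0.1]
grip_width: 0.0091
```

```bash
python3 fg.py
```

```text
gauge xyz mm [   6.07 -172.51   55.68] F gauge [-0.84 -2.35 -0.09] w 9.1 t 22.2
```

Contact with the button (F = -2.4 N). Continue in half-millimetre steps.

Emit:
play_rows:
  motion:
    - {"fingers": 1, "translation": [0, 0.05, 0], "roll": 0}
    - {"fingers": 1, "translation": [0, 0.1, 0.01], "roll": 0}
    - {"fingers": 1, "translation": [0, 0.15, 0.01], "roll": 0}
    - {"fingers": 1, "translation": [0, 0.2, 0.01], "roll": 0}
    - {"fingers": 1, "translation": [0, 0.25, 0.02], "roll": 0}
    - {"fingers": 1, "translation": [0, 0.3, 0.02], "roll": 0}
    - {"fingers": 1, "translation": [0, 0.3, 0.02], "roll": 0}

```text
clock: 22.78
eef_pos: [0.5725, -0.0478, 0.0557]
tool_rot: [-0.038, 0.999, 0.03, -0.004]
ft_force: [0.1, -5.1, 0.2]
grip_width: 0.0095
```

```bash
python3 fg.py
```

```text
gauge xyz mm [   6.08 -169.64   55.69] F gauge [-0.28 -5.09  0.18] w 9.5 t 22.7833
```

Emit:
play_rows:
  motion:
    - {"fingers": 1, "translation": [0, 0.05, 0], "roll": 0}
    - {"fingers": 1, "translation": [0, 0.1, 0.01], "roll": 0}
    - {"fingers": 1, "translation": [0, 0.1, 0.01], "roll": 0}
    - {"fingers": 1, "translation": [0, 0.1, 0.01], "roll": 0}

```text
clock: 23.12
eef_pos: [0.5725, -0.0477, 0.0557]
tool_rot: [-0.038, 0.999, 0.029, -0.004]
ft_force: [0.2, -7.7, 1.3]
grip_width: 0.0091
```

```bash
python3 fg.py
```

```text
gauge xyz mm [   6.1  -169.52   55.71] F gauge [-0.38 -7.67  1.28] w 9.1 t 23.1167
```

Emit:
play_rows:
  motion:
    - {"fingers": 1, "translation": [0, 0.05, 0], "roll": 0}
    - {"fingers": 1, "translation": [0, 0.07, 0], "roll": 0}
    - {"fingers": 1, "translation": [0, 0.07, 0], "roll": 0}
    - {"fingers": 1, "translation": [0, 0.07, 0], "roll": 0}
    - {"fingers": 1, "translation": [0, 0.07, 0], "roll": 0}
    - {"fingers": 1, "translation": [0, 0.07, 0], "roll": 0}

```text
clock: 23.62
eef_pos: [0.5725, -0.0476, 0.0558]
tool_rot: [-0.038, 0.999, 0.029, -0.004]
ft_force: [-0.7, -9.8, -0.0]
grip_width: 0.0096
```

```bash
python3 fg.py
```

```text
gauge xyz mm [   6.11 -169.45   55.78] F gauge [-1.49 -9.72 -0.04] w 9.6 t 23.6167
```

Button at its hard stop (0.07 mm for 0.7 mm commanded, 9.8 N). Withdraw and lay the marker back.

Emit:
play_rows:
  motion:
    - {"fingers": 1, "translation": [0, -0.3, -0.02], "roll": 0}
    - {"fingers": 1, "translation": [0, -0.8, -0.05], "roll": 0}
    - {"fingers": 1, "translation": [0, -1.5, -0.09], "roll": 0}
    - {"fingers": 1, "translation": [0, -2.5, -0.15], "roll": 0}
    - {"fingers": 1, "translation": [0, -3.5, -0.21], "roll": 0}
    - {"fingers": 1, "translation": [0, -4.5, -0.27], "roll": 0}
    - {"fingers": 1, "translation": [0, -6.5, -0.4], "roll": 0}
    - {"fingers": 1, "translation": [0, -6.5, -0.4], "roll": 0}
    - {"fingers": 1, "translation": [0, -6.5, -0.4], "roll": 0}

```text
clock: 24.37
eef_pos: [0.5773, -0.1117, 0.0555]
tool_rot: [-0.037, 0.999, 0.031, -0.004]
ft_force: [-0.6, 0.7, -0.6]
grip_width: 0.0095
```

```bash
python3 -c "
from fg import *
st();to([.5,-.2,.02],-201.6)"
```

```text
gauge xyz mm [   6.02 -233.73   55.53] F gauge [-0.51  0.79 -0.62] w 9.5 t 24.3667
pos [ 0.5773 -0.1117  0.0555] F [-0.57  0.75 -0.62] head -175.75 shift cm [ 8.35 -8.44  3.09] roll 25.85 t 24.3667 w 0.009470548083374355
```

Emit:
play_rows:
  motion:
    - {"fingers": 1, "translation": [2, -2, 0], "roll": 6}
    - {"fingers": 1, "translation": [4, -4, 0], "roll": 12}
    - {"fingers": 1, "translation": [6, -6, 0], "roll": 18}
    - {"fingers": 1, "translation": [8.3, -8.4, 1], "roll": 24}
    - {"fingers": 1, "translation": [8.3, -8.4, 2], "roll": 26}
    - {"fingers": 1, "translation": [8.3, -8.4, 3], "roll": 26}
    - {"fingers": 1, "translation": [8.3, -8.4, 3], "roll": 26}
    - {"fingers": 1, "translation": [8.3, -8.4, 3], "roll": 26}
    - {"fingers": 1, "translation": [8.3, -8.4, 3], "roll": 26}

```text
clock: 25.12
eef_pos: [0.5015, -0.1978, 0.0213]
tool_rot: [0.186, 0.982, 0.029, -0.011]
ft_force: [0.1, -0.4, 0.1]
grip_width: 0.0098
```

```bash
python3 -c "
from fg import *
st();p=bot.get_obs()['eef_pos'].copy();p[2]=-.0008;to(p,158.1)"
```

```text
gauge xyz mm [ -76.22 -313.75   21.32] F gauge [ 0.04 -0.41  0.08] w 9.8 t 25.1167
pos [ 0.5015 -0.1978  0.0213] F [ 0.07 -0.4   0.08] head 158.56 shift cm [-0.07 -0.12  2.21] roll 0.46 t 25.1167 w 0.009793745450261165
```

Emit:
play_rows:
  motion:
    - {"fingers": 1, "translation": [0, -0.05, 0.6], "roll": 0}
    - {"fingers": 1, "translation": [-0.05, -0.1, 1.2], "roll": 0}
    - {"fingers": 1, "translation": [-0.05, -0.1, 1.7], "roll": 0}
    - {"fingers": 1, "translation": [-0.05, -0.1, 2.0], "roll": 0}
    - {"fingers": 1, "translation": [-0.05, -0.1, 2.2], "roll": 0}
    - {"fingers": 1, "translation": [-0.05, -0.1, 2.2], "roll": 0}
    - {"fingers": 1, "translation": [-0.05, -0.1, 2.2], "roll": 0}

```text
clock: 25.7
eef_pos: [0.5004, -0.1983, -0.0011]
tool_rot: [0.187, 0.982, 0.029, -0.011]
ft_force: [0.2, 0.1, -0.5]
grip_width: 0.0093
```

Emit:
play_rows:
  motion:
    - {"fingers": 1, "translation": [0, 0, 0.05], "roll": 0}
    - {"fingers": 1, "translation": [0, 0, 0.05], "roll": 0}
    - {"fingers": 0.7, "translation": [0, 0, 0.05], "roll": 0}
    - {"fingers": 0.5, "translation": [0, 0, 0.05], "roll": 0}
    - {"fingers": 0.2, "translation": [0, 0, 0.05], "roll": 0}
    - {"fingers": 0.05, "translation": [0, 0, 0.05], "roll": 0}
    - {"fingers": 0.05, "translation": [0, 0, 0.05], "roll": 0}
    - {"fingers": 0.05, "translation": [0, 0, -2], "roll": 0}
    - {"fingers": 0.05, "translation": [0, 0, -5], "roll": 0}
    - {"fingers": 0.05, "translation": [0, 0, -9], "roll": 0}
    - {"fingers": 0.05, "translation": [0, 0, -12], "roll": 0}
    - {"fingers": 0.05, "translation": [0, 0, -12], "roll": 0}

```text
clock: 26.7
eef_pos: [0.5061, -0.2078, 0.1259]
tool_rot: [0.187, 0.982, 0.027, -0.005]
ft_force: [2.3, -0.5, 0.4]
grip_width: 0.0404
```

Run:
```python
from fg import *
st();gto(-125.8,-82.2,110,94.4)
from h import *
s=bot.camera("scene");im=s["pixels"];g=cv2.cvtColor(im,cv2.COLOR_RGB2GRAY)
# marker on bench: dark blob size in scene
m=((g[150:235,310:420]<60)*255).astype(np.uint8)
for k in cv2.findContours(m,0,1)[0]:
    if cv2.contourArea(k)>15:
        P=np.array([onz(s,p+np.array([310,150]),.008)[:2]*1e3 for p in k[:,0]],np.float32);print(np.round(cv2.minAreaRect(P)[0]),np.round(cv2.minAreaRect(P)[1]),cv2.minAreaRect(P)[2])
```

```text
gauge xyz mm [ -72.34 -324.04  125.89] F gauge [ 2.25 -0.63  0.42] w 40.4 t 26.7
pos [ 0.5061 -0.2078  0.1259] F [ 2.29 -0.46  0.42] head 158.41 shift cm [15.37 19.27  2.89] roll 64.01 t 26.7 w 0.04044510159184926
[ 500. -198.] [149.  15.] 68.04218292236328
[ 581. -317.] [40. 83.] 38.715126037597656
```

Marker lies flat at (0.500,-0.198), 149 mm long. Now the lever again.

Emit:
play_rows:
  motion:
    - {"fingers": -0.2, "translation": [4, 5, 0.5], "roll": 16}
    - {"fingers": -0.2, "translation": [8, 10, 1], "roll": 32}
    - {"fingers": -0.2, "translation": [8, 10, 1], "roll": 32}
    - {"fingers": -0.2, "translation": [8, 10, 1], "roll": 32}
    - {"fingers": -0.2, "translation": [15.4, 19.2, 1.5], "roll": 64}
    - {"fingers": -0.2, "translation": [15.4, 19.2, 2.9], "roll": 64}
    - {"fingers": -0.2, "translation": [15.4, 19.2, 2.9], "roll": 64}
    - {"fingers": -0.2, "translation": [15.4, 19.2, 2.9], "roll": 64}
    - {"fingers": -0.2, "translation": [15.4, 19.2, 2.9], "roll": 64}
    - {"fingers": -0.2, "translation": [15.4, 19.2, 2.9], "roll": 64}
    - {"fingers": -0.2, "translation": [15.4, 19.2, 2.9], "roll": 64}

```text
clock: 27.67
eef_pos: [0.4278, 0.0314, 0.1037]
tool_rot: [0.679, 0.733, 0.018, -0.026]
ft_force: [-0.7, -0.1, -0.5]
grip_width: 0.0512
```

```bash
python3 -c "
from fg import *
st();gto(-125.8,-81.9,60,94.4);gto(-125.8,-81.9,24,94.4)"
```

```text
gauge xyz mm [-132.13  -79.53  103.69] F gauge [-0.74 -0.05 -0.48] w 51.2 t 27.6667
pos [0.4278 0.0314 0.1037] F [-0.73 -0.11 -0.48] head 94.39 shift cm [-0.5   0.67  4.34] roll -0.01 t 27.6667 w 0.051188428528148484
pos [0.4278 0.0314 0.1037] F [-0.73 -0.11 -0.48] head 94.39 shift cm [-0.73  0.7   7.93] roll -0.01 t 27.6667 w 0.051188428528148484
```

Emit:
play_rows:
  motion:
    - {"fingers": -0.2, "translation": [-0.5, 0.6, 2], "roll": 0}
    - {"fingers": -0.2, "translation": [-0.5, 0.6, 4.3], "roll": 0}
    - {"fingers": -0.2, "translation": [-0.5, 0.6, 4.3], "roll": 0}
    - {"fingers": -0.2, "translation": [-0.5, 0.6, 4.3], "roll": 0}
    - {"fingers": -0.2, "translation": [-0.5, 0.6, 4.3], "roll": 0}

```text
clock: 28.08
eef_pos: [0.4348, 0.0289, 0.0619]
tool_rot: [0.679, 0.733, 0.018, -0.025]
ft_force: [-0.8, 0.3, 0.1]
grip_width: 0.0508
```

```bash
python3 -c "
from fg import *
st();gto(-125.8,-81.9,24,94.4)"
```

```text
gauge xyz mm [-125.29  -82.62   61.86] F gauge [-0.75  0.38  0.1 ] w 50.8 t 28.0833
pos [0.4348 0.0289 0.0619] F [-0.77  0.32  0.1 ] head 94.38 shift cm [-0.16 -0.02  3.78] roll -0.02 t 28.0833 w 0.05076521178496979
```

Emit:
play_rows:
  motion:
    - {"fingers": -0.2, "translation": [-0.1, 0, 2], "roll": 0}
    - {"fingers": -0.2, "translation": [-0.15, 0, 3], "roll": 0}
    - {"fingers": -0.2, "translation": [-0.15, 0, 3.8], "roll": 0}
    - {"fingers": -0.2, "translation": [-0.15, 0, 3.8], "roll": 0}
    - {"fingers": -0.2, "translation": [-0.15, 0, 3.8], "roll": 0}

```text
clock: 28.5
eef_pos: [0.435, 0.0298, 0.0241]
tool_rot: [0.679, 0.733, 0.019, -0.025]
ft_force: [-0.4, -0.2, -1.1]
grip_width: 0.0513
```

```bash
python3 -c "
from fg import *
st();gto(-125.8,-81.9,24,94.4)"
```

```text
gauge xyz mm [-125.07  -81.7    24.13] F gauge [-0.42 -0.16 -1.09] w 51.3 t 28.5
pos [0.435  0.0298 0.0241] F [-0.41 -0.19 -1.09] head 94.37 shift cm [-0.02 -0.07  0.01] roll -0.03 t 28.5 w 0.051288992807104576
```

Emit:
play_rows:
  motion:
    - {"fingers": -0.2, "translation": [-0.03, 0, 0], "roll": 0}
    - {"fingers": 0.1, "translation": [-0.03, 0, 0], "roll": 0}
    - {"fingers": 0.3, "translation": [-0.03, 0, 0], "roll": 0}
    - {"fingers": 0.35, "translation": [-0.03, 0, 0], "roll": 0}
    - {"fingers": 0.4, "translation": [-0.03, 0, 0], "roll": 0}
    - {"fingers": 0.45, "translation": [-0.03, 0, 0], "roll": 0}
    - {"fingers": 0.5, "translation": [-0.03, 0, 0], "roll": 0}
    - {"fingers": 0.6, "translation": [-0.03, 0, 0], "roll": 0}
    - {"fingers": 0.6, "translation": [-0.03, 0, 0], "roll": 0}

```text
clock: 29.25
eef_pos: [0.4353, 0.0296, 0.0244]
tool_rot: [0.679, 0.733, 0.019, -0.024]
ft_force: [-2.0, 0.3, 5.4]
grip_width: 0.0268
```

```bash
python3 fg.py
```

```text
gauge xyz mm [-124.73  -81.91   24.45] F gauge [-1.94  0.41  5.42] w 26.8 t 29.25
```

Emit:
play_rows:
  motion:
    - {"fingers": 0.6, "translation": [0.0, 0.06, -0.45], "roll": 0}
    - {"fingers": 0.6, "translation": [0.0, 0.15, -0.9], "roll": 0}
    - {"fingers": 0.6, "translation": [0.03, 0.25, -1.28], "roll": 0}
    - {"fingers": 0.6, "translation": [0.05, 0.37, -1.66], "roll": 0}
    - {"fingers": 0.6, "translation": [0.07, 0.5, -2.02], "roll": 0}
    - {"fingers": 0.6, "translation": [0.09, 0.66, -2.38], "roll": 0}
    - {"fingers": 0.6, "translation": [0.11, 0.84, -2.73], "roll": 0}
    - {"fingers": 0.6, "translation": [0.13, 1.03, -3.08], "roll": 0}
    - {"fingers": 0.6, "translation": [0.13, 1.03, -3.08], "roll": 0}

```text
clock: 30.0
eef_pos: [0.4447, 0.03, 0.0542]
tool_rot: [0.679, 0.733, 0.018, -0.025]
ft_force: [1.9, 3.3, -8.8]
grip_width: 0.0264
```

```bash
python3 fg.py
```

```text
gauge xyz mm [-115.4   -82.29   54.25] F gauge [ 2.13  3.18 -8.77] w 26.4 t 30.0
```

Emit:
play_rows:
  motion:
    - {"fingers": 0.6, "translation": [0.02, 0.21, -0.33], "roll": 0}
    - {"fingers": 0.6, "translation": [0.04, 0.44, -0.65], "roll": 0}
    - {"fingers": 0.6, "translation": [0.06, 0.69, -0.96], "roll": 0}
    - {"fingers": 0.6, "translation": [0.08, 0.94, -1.25], "roll": 0}
    - {"fingers": 0.6, "translation": [0.1, 1.22, -1.53], "roll": 0}
    - {"fingers": 0.6, "translation": [0.11, 1.51, -1.8], "roll": 0}
    - {"fingers": 0.6, "translation": [0.13, 1.82, -2.05], "roll": 0}
    - {"fingers": 0.6, "translation": [0.14, 2.13, -2.28], "roll": 0}
    - {"fingers": 0.6, "translation": [0.15, 2.34, -2.43], "roll": 0}
    - {"fingers": 0.6, "translation": [0.15, 2.34, -2.43], "roll": 0}

```text
clock: 30.83
eef_pos: [0.4681, 0.0316, 0.0793]
tool_rot: [0.679, 0.733, 0.018, -0.025]
ft_force: [-4.9, 2.4, -0.5]
grip_width: 0.0262
```

```bash
python3 fg.py
```

```text
gauge xyz mm [-91.9  -82.5   79.35] F gauge [-4.7   2.74 -0.53] w 26.2 t 30.8333
```

Emit:
play_rows:
  motion:
    - {"fingers": 0.6, "translation": [0, 0.15, -0.1], "roll": 0}
    - {"fingers": 0.6, "translation": [0.01, 0.3, -0.2], "roll": 0}
    - {"fingers": 0.6, "translation": [0.01, 0.3, -0.2], "roll": 0}
    - {"fingers": 0.6, "translation": [0.01, 0.3, -0.2], "roll": 0}

```text
clock: 31.17
eef_pos: [0.4707, 0.0318, 0.0811]
tool_rot: [0.679, 0.733, 0.018, -0.025]
ft_force: [-4.5, 3.3, -2.2]
grip_width: 0.0258
```

```bash
python3 fg.py
```

```text
gauge xyz mm [-89.26 -82.45  81.14] F gauge [-4.26  3.59 -2.2 ] w 25.8 t 31.1667
```

Emit:
play_rows:
  motion:
    - {"fingers": 0.3, "translation": [0, 0, 0], "roll": 0}
    - {"fingers": -0.2, "translation": [0, 0, 0], "roll": 0}
    - {"fingers": -0.2, "translation": [0, 0, 0], "roll": 0}
    - {"fingers": -0.2, "translation": [0, 0, 0], "roll": 0}
    - {"fingers": -0.2, "translation": [0.1, 0, -2], "roll": 0}
    - {"fingers": -0.2, "translation": [0.3, 0, -5], "roll": 0}
    - {"fingers": -0.2, "translation": [0.5, -2, -9], "roll": 0}
    - {"fingers": -0.2, "translation": [0.5, -6, -11], "roll": 0}
    - {"fingers": -0.2, "translation": [-5, -9, -12], "roll": 0}
    - {"fingers": -0.2, "translation": [-9, -9, -12], "roll": 0}
    - {"fingers": -0.2, "translation": [-13, -9, -12], "roll": 0}
    - {"fingers": -0.2, "translation": [-17, -9, -12], "roll": 0}
    - {"fingers": -0.2, "translation": [-21, -9, -12], "roll": 0}
    - {"fingers": -0.2, "translation": [-21, -9, -12], "roll": 0}
    - {"fingers": -0.2, "translation": [-21, -9, -12], "roll": 0}

```text
clock: 32.42
eef_pos: [0.4, -0.1954, 0.1883]
tool_rot: [0.681, 0.731, 0.018, -0.023]
ft_force: [0.2, -0.0, -0.2]
grip_width: 0.0517
```

Run:
```python
from fg import *
st()
from h import *
c=bot.camera('scene');t=bot.camera('top')
z=lambda c,x,y,h:proj(c,O+ex*x/1e3+ey*y/1e3+np.array([0,0,h/1e3]))
H=-49.8
for th in (55,50,45,40):
    a=np.radians(th)
    print(th,[((z(c,H-75*np.cos(a),-82+s,37+75*np.sin(a))-[210,180])*5).round() for s in(14,0,-14)],((z(t,H-75*np.cos(a),-82,37+75*np.sin(a))-[240,150])*5).round())
A=cv2.resize(c["pixels"][180:240,210:330],None,fx=5,fy=5,interpolation=2)
B=cv2.resize(t["pixels"][150:210,240:360],None,fx=5,fy=5,interpolation=2)
cv2.imwrite("pics/z.png",np.vstack([A,B])[:,:,::-1])
```

```text
gauge xyz mm [-177.21 -303.58  188.34] F gauge [ 0.18 -0.04 -0.17] w 51.7 t 32.4167
55 [array([307., 209.]), array([338., 192.]), array([368., 174.])] [145. 333.]
50 [array([317., 225.]), array([347., 207.]), array([377., 190.])] [146. 346.]
45 [array([326., 242.]), array([356., 224.]), array([386., 206.])] [148. 357.]
40 [array([334., 258.]), array([364., 240.]), array([394., 222.])] [149. 368.]
```

View pics/z.png

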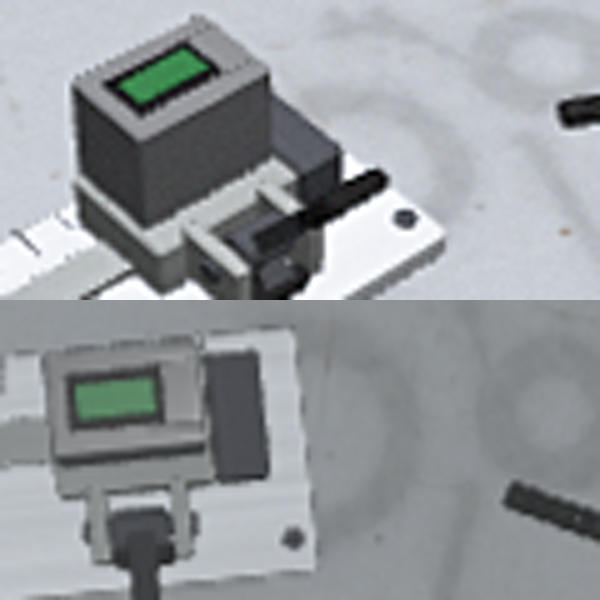

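Final view: pedal raised, dark bar (305,218)–(385,180) against predicted (307,209)–(368,174) at fully up; carriage edge and anvil meet at top-crop x≈213. I compare numerically with the opening picture.

Run:
```python
from fg import *
from h import *
c=bot.camera('scene');t=bot.camera('top')
z=lambda c,x,y,h:proj(c,O+ex*x/1e3+ey*y/1e3+np.array([0,0,h/1e3]))
old=cv2.cvtColor(cv2.imread("pics/scene0.png"),cv2.COLOR_BGR2GRAY);new=cv2.cvtColor(c["pixels"],cv2.COLOR_RGB2GRAY)
ot=cv2.cvtColor(cv2.imread("pics/top0.png"),cv2.COLOR_BGR2GRAY);nt=cv2.cvtColor(t["pixels"],cv2.COLOR_RGB2GRAY)
P=lambda th,y:(-49.8-75*np.cos(np.radians(th)),y,37+75*np.sin(np.radians(th)))
for n,g,cam,y in(("scene old",old,c,1.4),("scene new",new,c,-83),("top old",ot,t,1.4),("top new",nt,t,-83)):
    p=z(cam,*P(55,y));u,v=p.round().astype(int)
    w=g[v-9:v+10,u-10:u+11];m=(w<42).astype(np.uint8)
    k=cv2.connectedComponentsWithStats(m);i=1+np.argmax(k[2][1:,4])
    print(n,"blob-pred55",(k[3][i]+[u-10,v-9]-p).round(2),"area",k[2][i,4],"d/deg",(z(cam,*P(54,y))-p).round(2))
for x in (-20,-25): # profile across joint along y at z 40
    print(x,[(yy,int(nt[tuple(z(t,x,yy,40).round().astype(int)[::-1])])) for yy in range(-126,-108)])
```

```text
scene old blob-pred55 [-1.51  1.69] area 95 d/deg [0.4  0.66]
scene new blob-pred55 [-1.62  1.62] area 98 d/deg [0.39 0.63]
top old blob-pred55 [ 5.61 -4.68] area 1 d/deg [0.09 0.52]Traceback (most recent call last):
  File "<stdin>", line 11, in <module>
    return _wrapfunc(a, 'argmax', axis=axis, out=out, **kwds)
    return bound(*args, **kwds)
ValueError: attempt to get argmax of an empty sequence
```

Run:
```python
from fg import *
from h import *
t=bot.camera('top');nt=cv2.cvtColor(t["pixels"],cv2.COLOR_RGB2GRAY)
z=lambda c,x,y,h:proj(c,O+ex*x/1e3+ey*y/1e3+np.array([0,0,h/1e3]))
for x in (-18,-22,-25): print(x,[(yy,int(cv2.getRectSubPix(nt,(1,1),tuple(map(float,z(t,x,yy,40))))[0,0])) for yy in range(-126,-108)])
im=t["pixels"];hs=cv2.cvtColor(im,cv2.COLOR_RGB2HSV);m=((hs[...,0]>50)&(hs[...,0]<75)&(hs[...,1]>80))
def scr(m,u0,u1):
    ys,xs=np.where(m[150:190,u0:u1]);p=onz(t,(xs.mean()+u0,ys.mean()+150),.088);d=p-O;return (d@ey*1e3).round(2)
o=cv2.cvtColor(cv2.imread("pics/top0.png")[:,:,::-1].copy(),cv2.COLOR_RGB2HSV);mo=((o[...,0]>50)&(o[...,0]<75)&(o[...,1]>80))
print("screen y old",scr(mo,200,250),"new",scr(m,240,285))
# same screen when the carriage was pressed home, seen from scene camera
hh=cv2.imread("pics/n.png")[:300]
```

```text
-18 [(-126, 79), (-125, 79), (-124, 79), (-123, 79), (-122, 78), (-121, 78), (-120, 76), (-119, 74), (-118, 84), (-117, 97), (-116, 113), (-115, 131), (-114, 141), (-113, 138), (-112, 135), (-111, 136), (-110, 136), (-109, 137)]
-22 [(-126, 78), (-125, 79), (-124, 79), (-123, 80), (-122, 78), (-121, 76), (-120, 77), (-119, 81), (-118, 91), (-117, 114), (-116, 134), (-115, 137), (-114, 140), (-113, 139), (-112, 138), (-111, 138), (-110, 138), (-109, 138)]
-25 [(-126, 75), (-125, 75), (-124, 76), (-123, 76), (-122, 75), (-121, 73), (-120, 72), (-119, 75), (-118, 79), (-117, 106), (-116, 133), (-115, 138), (-114, 140), (-113, 140), (-112, 138), (-111, 137), (-110, 137), (-109, 137)]
screen y old 6.1 new -77.88
```

Run:
```python
from h import *
A=cv2.resize(bot.camera('scene')["pixels"][150:240,200:370],None,fx=4,fy=4,interpolation=2)[:300][:,:,::-1]
B=cv2.imread("pics/n.png")[:300]
cr=lambda I:cv2.cvtColor(np.ascontiguousarray(I[120:300,80:270]),cv2.COLOR_BGR2GRAY).astype(np.float32)
print("scene shift px",np.array(cv2.phaseCorrelate(cr(B),cr(A),cv2.createHanningWindow((190,180),cv2.CV_32F))[0])/4)
```

```text
scene shift px [ 0.00591392 -0.0090838 ]
```

The carriage has not moved from where it was locked at the anvil. Handing in.

```bash
python3 -c "
from workcell import bot
print(bot.job_done(), bot.get_obs()['clock'])"
```

```text
the job is handed in; nothing more can be done
the job is handed in; nothing more can be done
```

The gauge is zeroed and handed in at about 33 s of the 72 s allowed. No verdict comes back, so the results below are my own checks.

**What I did**
- **Carriage:** I gripped the lever pedal and slid the carriage about 84 mm to the right until it stopped on the anvil at 5.6 N.
- **Lock:** I swung the lever down along its arc, then pressed it against its stop at 18 N.
- **Zero button:** I pressed it with the end of the marker to its hard stop at about 10 N and held it there for about half a second.
- **Marker:** I laid it flat on the bench at about (0.50, -0.20), a couple of cm from where it started.
- **Release:** I gripped the pedal again and lifted the lever fully up. The gripper is open and clear of everything.

**Last checks**
- **Carriage:** its image moved less than 0.01 px between just before the button press (lever locked) and the end. No gap shows at the anvil.
- **Lever:** its image matches the starting "up" picture to about 0.1 px, roughly 0.2°.
- **Marker:** measured flat on the bench at 149 mm long.
- **Bystanders:** the arm never went near the blue pen or the tape roll, but I did not re-measure them.

**What disagreed with the given data**
- An early roll ran into the last joint's limit and left the tool tilted about 3.5° for the rest of the job. It did no visible harm.
- The fingertips made contact about 5 mm behind the reported TCP, where 14 mm ahead was stated, so I used the measured value.
- The readout housing sat about 6 mm off the rail line along the gauge's x, and I aimed the marker there.
- On the final lift the gripper went 2–3 mm further with no rise in force, so the pads probably slipped on the pedal at its upper stop.

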